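Show a channel offcut to the inspection camera

TASK

Open the wooden parts case by folding its lid back to about 120 degrees from shut (leaning a little back past upright) and let go of it. Then take the short steel channel out of the case and hold it up in front of the inspection camera: centred on the lens axis about 90 mm from the front of the lens, its length pointing straight along the (downward sloping) lens axis so that the camera sees it end-on, with its open side up. Finish while still holding it there, still, and leave the cap in the case, the jar, the round block and the camera where they are.

Things in the scene. Friction and masses are not known exactly. Their poses are not given: they have to be found in the camera images.
- case: open-topped wooden case, fixed, 130 mm (its x) by 180 mm (its y) by 42 mm high, walls and floor 6 mm thick; origin at the centre of its underside, z up. Its lid is hinged at the +x rim (far from the robot).
- case_lid (a joint): the lid's hinge angle in rad: 0 shut, growing as the free edge (at the case's -x side) rises and folds back over the far rim; 1.571 upright, 2.094 = 120 degrees, stop at 2.5. It turns about the case's +y axis through point case_lid_hinge. Stiff hinge (about 0.35 N m friction): it stays where it is left. The lid is a 130 x 180 x 7 mm board, its upper face 8 mm above the hinge line when shut; it weighs about 250 g.
- case_lid_hinge (a point): middle of the hinge line, on the case's far upper rim, 65 mm along the case's +x from its centre, 42 mm above the worktop; its frame turns with the lid, -x pointing to the free edge, z out of the upper face
- lid_knob (a point): grip point of the brass knob on the lid's upper face: a round knob 18 mm in diameter standing square to the lid, 113 mm from the hinge line and 17 mm from the free edge, centred across the lid. Knob head from 14 to 33 mm above the upper face; this point lies on its axis 24 mm above the upper face. Axes as point case_lid_hinge.
- channel: short bright steel U-channel lying in the case, open side up: 60 mm long (its y), 31 mm wide (its x), 12 mm high (its z, pointing out of the open side), walls about 5 mm thick, about 50 g; origin at the centre of its underside
- channel_mid (a point): middle of the channel: on its centre line, half way along, 6 mm above its underside; axes as body channel
- cap: black knurled round cap 22 mm in diameter, 18 mm high, standing in the +y end of the case; a bystander, origin at the centre of its underside
- camera_head: small grey inspection camera, 40 mm square, with a short black lens 35 mm in diameter, on a vertical 16 mm steel column with a round 90 mm foot and a clamp (the column rises to 0.312 m). Origin at the centre of the lens front; the camera looks along its own -x, which slopes 20 degrees downward toward the robot; y is level, z square to both, upward. The body reaches 64 mm behind the lens front. Clamped fast, its height above the worktop differs from start to start.
- view_point (a point): the point on the lens axis 90 mm in front of the lens front where the middle of the channel is to be; axes as body camera_head
- camera_stand: foot and column of the camera; fixed; origin at the centre of the foot's underside
- jar: brown glass jar with a brush handle in it, 45 x 59 x 48 mm, on the worktop; a bystander, origin at the centre of its underside
- lever_press: tall black hand press, fixed, not part of the job: an obstacle to the right of the camera; base about 200 x 140 mm (its x and y), its lever with a ball end leans to the right and reaches about 0.43 m above the worktop; origin near the middle of its base, at the worktop. (At the left the worktop ends at a wall panel, at y = 0.41 m.)
- stake: round dark steel block 64 mm in diameter, 17 mm high, on the worktop; a bystander, origin at the centre of its underside

How it is judged:
On the way, in this order (a step that is already met when the one before it is completed fails the run):
1. the lid stands at 120 degrees from shut (within 12) and is let go (value of joint case_lid between 1.885 and 2.304 rad and contact force between the fingers and case below 0.1 N and velocity of joint case_lid between -0.05 and 0.05 rad/s), for 0.2 s.
2. the channel is lifted clear of the case, in the fingers (height (world z) of channel_mid above 0.06 m and contact force between the fingers and channel above 0.5 N and contact force between channel and case below 0.05 N), for 0.1 s.
At the end, for the whole second after the job is handed in: The channel is held still in the air by the fingers alone, open side up, its middle within 15 mm of the point 90 mm before the lens on its axis, its length within 10 degrees of that axis, its width within 10 degrees of level; the lid stands within 12 degrees of 120 (distance between channel_mid and view_point below 0.015 m and angle between the y axis of channel and the x axis of camera_head, either way round below 0.175 rad and angle between the x axis of channel and the y axis of camera_head, either way round below 0.175 rad and angle between channel's own z axis and vertical below 0.7 rad and contact force between the fingers and channel above 0.5 N and contact force between channel and camera_stand below 0.05 N and contact force between channel and case below 0.05 N and linear speed of channel below 0.02 m/s and angular speed of channel below 0.2 rad/s and value of joint case_lid between 1.885 and 2.304 rad); the arm keeps its last pose, push and grip.
It fails at once if the camera is knocked out of place (over 8 mm) (distance of camera_head from where it was at the start of the episode above 0.008 m).
It fails at once if the cap is moved over 25 mm (distance of cap from where it was at the start of the episode above 0.025 m).
It fails at once if the jar is moved over 25 mm (distance of jar from where it was at the start of the episode above 0.025 m).
It fails at once if the round block is moved over 25 mm (distance of stake from where it was at the start of the episode above 0.025 m).
It also fails if it takes over 64 s, if anything falls off the work surface, if the arm or the gripper's body presses on something with over 40 N, if the wrist force passes 120 N, or if a joint passes its speed limit or range.

ROBOT

A 7-joint arm with a two-finger parallel gripper is mounted at the origin on a cart in front of the work surface, level with it; the furniture and walls round the work are solid. World frame = base frame: x ahead of the robot, y to its left, z up, the work surface at z = 0. Lengths are in m, angles in rad, forces in N, time in s.
With the tool pointing down it reaches from about 0.4 to 0.85 m from the base axis. Payload 4.5 kg.
Tool frame: the origin (TCP) lies midway between the tips of the shut fingers; the grasp point (between the pads) lies 19 mm behind it; x points along the fingers, y is the direction in which the jaws open and shut, and the axes are right-handed (so a half turn about x gives the same grasp; the last joint's range is limited). The gripper opens to 85 mm and grips with 20 to 120 N. Pads are 22 mm wide; open, the fingers measure 114 mm over their backs; the gripper's body (76 mm by 85 mm) begins 54 mm behind the grasp point. The pads swing forward as they close: fully open they stand 13 mm farther back than shut.
Start: joints at [1.365, 0.689, -0.195, 1.565, 0.157, 0.902, -0.215], TCP at [0.148, -0.607, 0.231] pointing down, gripper open.
Joint ranges: [-3.01, 3.01], [-0.46, 2.08], [-1.47, 1.51], [0.13, 2.56], [-1, 4.14], [0.04, 2.09], [-2.66, 2.66]. Speed limits (rad/s): [2.57, 2.57, 3.14, 3.14, 3.14, 3.14, 3.14].

INTERFACE

Orientations are given as a unit quaternion [w, x, y, z].
In Python, from plant import r gives the robot as it stands.
- The arm moves only by the tool drive_tool, never from a script. Its argument "targets" is a list of rows, each a list of 5 numbers: the shift along the tool's x, y, z normalised to -1 to 1, where 1 is 0.5 m, then the turn about the tool's x normalised to -1 to 1, where 1 is 2 pi rad, then the closure, from -1 (fully open) to 1 (shut). A call has exactly 5 rows; each row is the pose to reach, as a shift and turn from the pose commanded when the call began, along the tool's axes at that moment, turning the shorter way round; what a row does not reach only later rows make up. A row lasts 1/8 s, in which the tool goes at most 62.5 mm and 10.7 degrees, less where a joint would pass 70% of its speed; a pose out of reach is approached as far as the arm can. A call with a number of a shift or a turn outside -1 to 1 is refused whole. A call with a gripper value outside its range is refused whole. The fingers move at their own pace and stop on an object; the grip force is fixed at half the most. Time passes only in rows, so rows that repeat a pose let the fingers close, or fill a call up. It gives the time, the measured TCP pose, the force and the opening at its end, in the units of the state.
- r.read_state(): the state, without advancing time (a new reading comes with each control period).
- r.capture(name): name is "scene" or "top" or "wrist"; returns a dict with "color" (420x560x3 uint8, red, green, blue), "fx", "fy", "cx", "cy" (pixels), "xyz" and "rotation" of the camera in the world. Camera axes: x right, y up, looking along -z (the intrinsics and any distortion apply to the point x, -y, -z); pixel columns grow to the right and rows downward; lengths in m; the calibration is good to about 2 mm. A picture is of the moment at which its call begins. There is no depth.
- r.job_done(): hands the job in, once; it reports no verdict.
Trained networks look in a picture, given as the dict that the camera call returned (one of the last four; its "shot" number tells which), for a name from the list of things; names that differ only in an ending like _2 or _b are one class to them, and where a whole thing is asked for, a point or a joint stands for the part that bears it (a point fixed in the world has none). Each returns a list of dicts, best first, with "score" (0 to 1); they miss things now and then, are a little off and sometimes report something else, mostly with a low value. They report only what shows in the picture. A call takes as long as a camera call.
- r.spot_in(picture, name): "rect" ([left, top, right, bottom] in pixels, round what is visible of it).
- r.silhouettes(picture, name): "mask" (420x560 bool, what is visible of it) and "rect" ([left, top, right, bottom] in pixels, round what is visible of it).
The state is a dict: "t": time; "q": joint angles; "qvel": joint speeds; "effort": joint torques, N m; "tool_pos": TCP position; "ee_rot": TCP orientation; "wrist_force": force on the tool from outside, world axes, zero at the start; "wrist_torque": the same for the moment, N m; "opening": finger opening in m.
Only numpy, scipy, OpenCV 4.12 (cv2) and the standard library are available. Lean on these libraries where they do the work, as an engineer would, in place of code of your own. Each camera call takes 0.05 s, during which the arm holds its last target.

## Working session

There is one attempt and no reset: what is moved stays moved. The work goes in short steps, Python scripts to look and compute and a tool call to move; the robot and the scene stay as the last step left them, time stands still between calls to the robot, and variables do not carry over. Pictures are saved under pics/ and viewed, and the job is handed in when it is done.

Besides the shell and the picture viewer there is one more tool, called as a command line: name --pt "numbers of a row" for each row, then --argument value for the rest. drive_tool: Moves the arm, as the interface text tells. Scaled input: -1 to 1 covers 0.5 m each way for a shift and 2 pi rad each way for a turn. Its arguments: {"type":"object","properties":{"targets":{"type":"array"}},"required":["targets"]}

```bash
mkdir -p pics; ls; cat > h.py <<'E'
import numpy as np, cv2, json
from plant import r
from scipy.spatial.transform import Rotation as R
def rot(q): return R.from_quat([q[1],q[2],q[3],q[0]]).as_matrix()
def crot(p):
    m=np.array(p['rotation'])
    return m if m.shape==(3,3) else rot(m)
def proj(p,P):
    P=np.atleast_2d(P); c=(P-np.array(p['xyz']))@crot(p)
    x=c[:,0]/-c[:,2]; y=-c[:,1]/-c[:,2]
    return np.c_[p['fx']*x+p['cx'],p['fy']*y+p['cy']]
def ray(p,u,v):
    d=np.array([(u-p['cx'])/p['fx'],-(v-p['cy'])/p['fy'],-1.]); d=crot(p)@d
    return np.array(p['xyz']),d/np.linalg.norm(d)
def onz(p,u,v,z):
    o,d=ray(p,u,v); return o+d*(z-o[2])/d[2]
def save(p,n): cv2.imwrite('pics/'+n+'.png',cv2.cvtColor(p['color'],cv2.COLOR_RGB2BGR))
E
cat > a.py <<'E'
from h import *
s=r.read_state(); print(s); print(rot(s['ee_rot']).round(3))
for n in ['scene','top','wrist']:
    p=r.capture(n); save(p,n+'0'); print(n,{k:v for k,v in p.items() if k!='color'})
    for o in ['case','lid_knob','channel','cap','camera_head','camera_stand','jar','stake','lever_press']:
        L=r.spot_in(p,o); print(n,o,[(round(d['score'],2),np.round(d['rect']).tolist()) for d in L[:2]])
E
python3 a.py
```

```text
pics
{'t': 0.0, 'q': array([ 1.36477295,  0.6899885 , -0.19450873,  1.56636898,  0.15734328,
        0.90246982, -0.21511521]), 'qvel': array([ 2.41824815e-03,  8.73318850e-05, -3.85687242e-04,  8.15006436e-04,
        5.96556726e-04, -2.41384930e-04, -5.67378699e-05]), 'effort': array([ 1.34870170e-03, -5.39620972e+01, -1.26643661e+00, -1.58542943e+01,
        8.98007245e-03,  9.47829714e-03,  3.93691820e-06]), 'tool_pos': array([ 0.14824051, -0.60649564,  0.23047445]), 'ee_rot': array([-0.08398494, -0.70188879, -0.08525635,  0.70216095]), 'wrist_force': array([0.13705575, 0.51285934, 0.04140962]), 'wrist_torque': array([0.03880771, 0.02381885, 0.02455683]), 'opening': 0.08545286221892644}
[[-0.001  0.238 -0.971]
 [ 0.002 -0.971 -0.238]
 [-1.    -0.002  0.   ]]
scene {'fx': 389.3166540750334, 'fy': 389.3166540750334, 'cx': 282.722479421492, 'cy': 200.80845068277506, 'xyz': array([ 0.05867335, -0.42418694,  0.66277574]), 'rotation': array([ 0.83694191,  0.40524972, -0.16863734, -0.32689808]), 'shot': 1}
scene case [(0.66, [187.0, 188.0, 268.0, 256.0])]
scene lid_knob [(0.65, [186.0, 
[... 772 characters left out ...]
16, [181.0, 189.0, 258.0, 248.0])]
top camera_head [(0.57, [308.0, 108.0, 341.0, 159.0]), (0.28, [182.0, 196.0, 257.0, 247.0])]
top camera_stand [(0.92, [297.0, 104.0, 344.0, 162.0])]
top jar [(0.68, [290.0, 195.0, 306.0, 212.0])]
top stake [(0.57, [306.0, 109.0, 341.0, 159.0])]
top lever_press []
wrist {'fx': 352.4292474764715, 'fy': 352.4292474764715, 'cx': 284.38163914311366, 'cy': 214.46875486970472, 'xyz': array([ 0.22383687, -0.58869138,  0.37397879]), 'rotation': array([ 0.77678143, -0.12198171,  0.0954464 , -0.61042694]), 'shot': 3}
wrist case []
wrist lid_knob []
wrist channel []
wrist cap []
wrist camera_head []
wrist camera_stand []
wrist jar []
wrist stake []
wrist lever_press []
```

View pics/scene0.png

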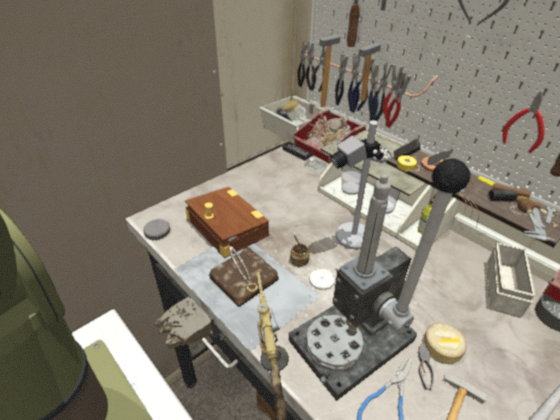

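View pics/top0.png

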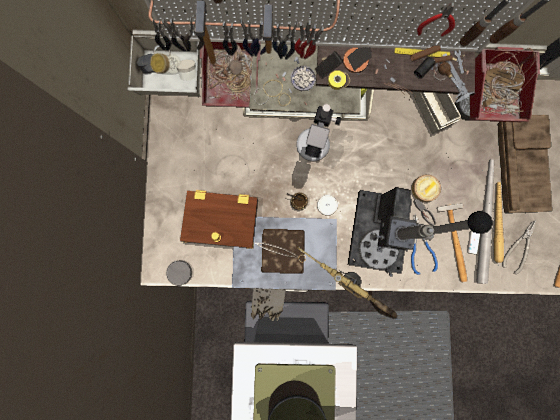

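```bash
cat > b.py <<'E'
import cv2
a=cv2.imread('pics/top0.png');b=cv2.imread('pics/scene0.png')
cv2.imwrite('pics/z1.png',cv2.resize(a[180:290,165:265],None,fx=5,fy=5,interpolation=cv2.INTER_CUBIC))
cv2.imwrite('pics/z2.png',cv2.resize(a[95:215,280:360],None,fx=5,fy=5,interpolation=cv2.INTER_CUBIC))
cv2.imwrite('pics/z3.png',cv2.resize(b[110:270,280:400],None,fx=3.7,fy=3.7,interpolation=cv2.INTER_CUBIC))
cv2.imwrite('pics/z4.png',cv2.resize(b[175:265,140:280],None,fx=5,fy=5,interpolation=cv2.INTER_CUBIC))
E
python3 b.py
```

```text
(no output)
```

View pics/z1.png

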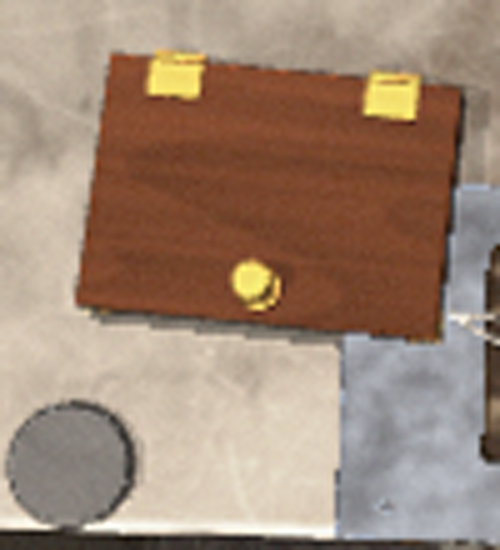

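View pics/z2.png

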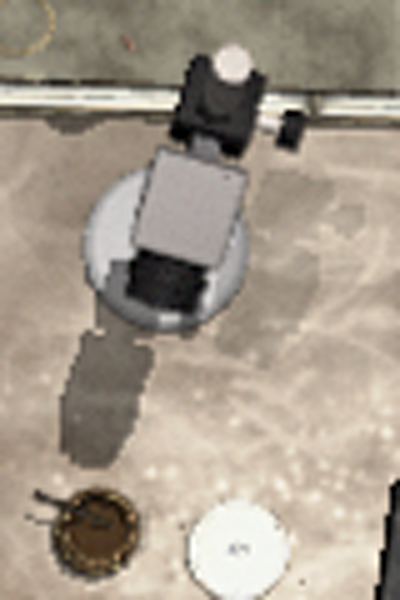

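View pics/z3.png

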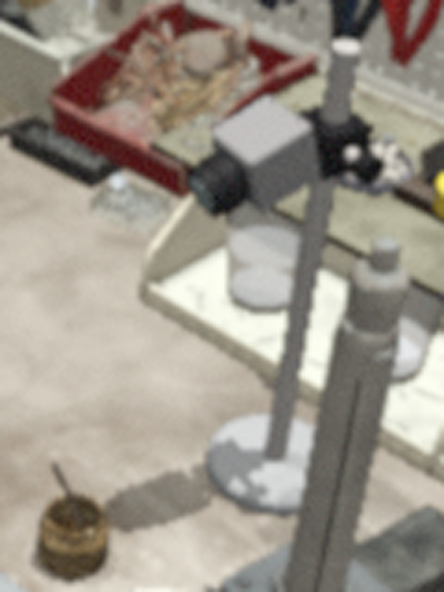

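View pics/z4.png

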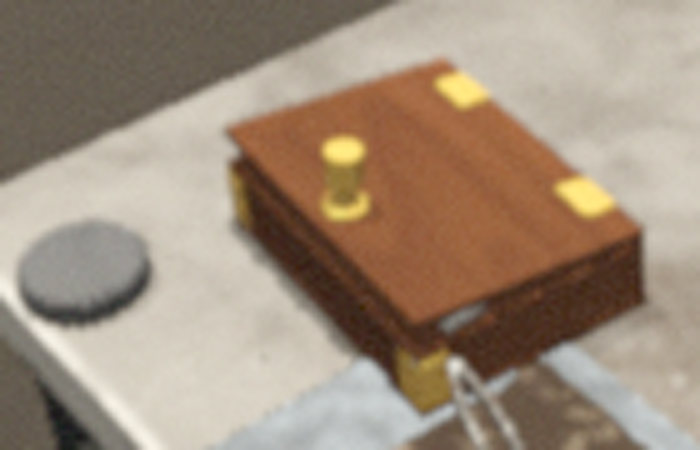

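```bash
cat > c.py <<'E'
from h import *
from scipy.optimize import least_squares
import pickle
T=dict(fx=437.69123820879537,fy=437.69123820879537,cx=286.29420935082385,cy=208.26783308904584,xyz=[0.39335254,0.06214943,1.1581605],rotation=[0.71568328,0.02471118,-0.04264721,-0.69668359])
S=dict(fx=389.3166540750334,fy=389.3166540750334,cx=282.722479421492,cy=200.80845068277506,xyz=[0.05867335,-0.42418694,0.66277574],rotation=[0.83694191,0.40524972,-0.16863734,-0.32689808])
pickle.dump((T,S),open('cams.pkl','wb'))
z1=lambda a:(np.array(a)+.5)/5-.5+[165,180]
z2=lambda a:(np.array(a)+.5)/5-.5+[280,95]
z3=lambda a:(np.array(a)+.5)/3.7-.5+[280,110]
z4=lambda a:(np.array(a)+.5)/5-.5+[140,175]
# lid
loc=np.array([[65,90],[65,-90],[-65,-90],[-65,90]])/1000
tp=z1([[111,55],[462,88],[442,341],[77,304]]); sp=z4([[445,62],[640,230],[414,325],[230,130]])
def f(v):
    c,s=np.cos(v[2]),np.sin(v[2]); P=np.c_[loc@np.array([[c,s],[-s,c]])+v[:2],np.full(4,.05)]
    # knob top centre
    k=np.r_[np.array([-.048,0])@np.array([[c,s],[-s,c]])+v[:2],.083]
    return np.r_[(proj(T,P)-tp).ravel(),(proj(S,P)-sp).ravel(),(proj(T,k)-z1([[250,281]])).ravel(),(proj(S,k)-z4([[344,152]])).ravel()]
o=least_squares(f,[.4,.2,0]); print('case',o.x,np.rad2deg(o.x[2]));print(o.fun.reshape(-1,2).round(1))
# camera
def g(v,full=False):
    x,y,z,yaw,L,cx,cy=v
    Rm=R.from_euler('ZY',[yaw,-np.deg2rad(20)]).as_matrix()  # x axis back & up
    o_=np.array([x,y,z])
    if full: return Rm
    c=lambda a:o_+Rm@np.array(a)
    tf=[c([L,.02,.02]),c([L,-.02,.02]),c([.064,-.02,.02]),c([.064,.02,.02])]
    return np.r_[(proj(T,tf)-z2([[133,243],[206,268],[246,175],[163,147]])).ravel(),
      (proj(S,tf)-z3([[215,133],[260,163],[312,138],[265,97]])).ravel(),
      (proj(S,c([0,0,0]))-z3([[205,187]])).ravel(),
      (proj(T,[cx,cy,.312])-z2([[233,65]])).ravel(),(proj(S,[cx,cy,.312])-z3([[345,47]])).ravel(),
      (proj(T,[cx,cy,0])-z2([[165,250]])).ravel()]
o=least_squares(g,[.5,0,.25,0,.02,.55,0]); print('cam',o.x.round(4),np.rad2deg(o.x[3]));print(o.fun.reshape(-1,2).round(1))
Rm=g(o.x,True); print('axis',Rm[:,0],'viewpoint',o.x[:3]-.09*Rm[:,0])
print('stake',onz(T,*z1([70,463]),.017), onz(S,*z4([85,262]),.017))
print('jar',onz(T,*z2([95,535]),.05))
print('edge',onz(T,165,285,0)[:2],onz(T,283,250,0.03))
E
python3 c.py
```

```text
case [ 0.47095752  0.20572251 -0.08425379] -4.827386704063296
[[-0.2 -2.2]
 [ 0.1 -0.9]
 [-1.9 -0.5]
 [-0.3 -1.1]
 [ 0.  -2. ]
 [ 1.  -0.8]
 [-0.3  3.1]
 [-0.9  2.4]
 [-0.1  0.4]
 [-1.2  3.2]]
cam [ 0.598  -0.0105  0.2387 -0.2903  0.0251  0.6788 -0.0332] -16.63437790425106
[[-0.5 -1.8]
 [ 3.1 -0.8]
 [ 1.2 -0.2]
 [-0.6 -0.7]
 [-1.2 -0.4]
 [-2.4  0.8]
 [-0.2 -2.3]
 [ 0.9 -0.1]
 [-1.6  3.1]
 [ 0.3 -0.4]
 [-0.5 -0.2]
 [ 0.3  0.1]]
axis [ 0.90036741 -0.26899953  0.34202014] viewpoint [0.51692207 0.01369274 0.207889  ]
stake [0.33022152 0.30681798 0.017     ] [0.33039511 0.30358598 0.017     ]
jar [0.51762861 0.00442692 0.05      ]
edge [0.29553145 0.3439407 ] [0.39380582 0.04057755 0.03      ]
```

```bash
cat >> h.py <<'E'
def tri(ps):
    A=np.zeros((3,3));b=np.zeros(3)
    for p,u,v in ps:
        o,d=ray(p,u,v); M=np.eye(3)-np.outer(d,d); A+=M;b+=M@o
    x=np.linalg.solve(A,b); return x,[np.linalg.norm(np.cross(x-ray(p,u,v)[0],ray(p,u,v)[1])) for p,u,v in ps]
E
cat > d.py <<'E'
from h import *; import pickle
T,S=pickle.load(open('cams.pkl','rb'))
for n,t,s in [('ball',(481,222),(450,176)),('presscol top',(395,195),(383,184)),('brass tip',(306,250),(259,275)),('brass mid',(345,283),(267,322)),('brass end',(392,315),(278,400)),('colbase',(350,283),(275,358)),('pressNW',(361,192),(0,0)),('pressSW',(352,264),(0,0)),('pressSE',(404,272),(0,0))]:
    if s[0]: x,e=tri([(T,*t),(S,*s)]); print(n,x.round(3),np.round(e,4))
    else: print(n,onz(T,*t,.02).round(3))
E
python3 d.py
```

```text
ball [ 0.45  -0.29   0.417] [0.0002 0.0002]
presscol top [ 0.509 -0.173  0.315] [0.0042 0.0042]
brass tip [ 0.394 -0.015  0.061] [0.002 0.002]
brass mid [ 0.32  -0.115  0.079] [0.0037 0.0037]
brass end [ 0.245 -0.228  0.082] [0.0015 0.0015]
colbase [ 0.315 -0.141  0.001] [0.0041 0.0041]
pressNW [ 0.551 -0.161  0.02 ]
pressSW [ 0.362 -0.139  0.02 ]
pressSE [ 0.345 -0.275  0.02 ]
```

View pics/wrist0.png

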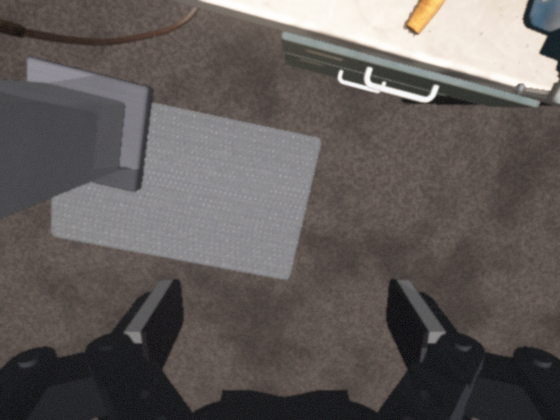

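```bash
cat >> h.py <<'E'
def plan(pts,yaw=None,quiet=False):
    """rows from the present pose to world points; yaw: wanted angle of tool y (deg, mod 180)"""
    s=r.read_state(); M=rot(s['ee_rot']); p0=s['tool_pos']
    cur=np.degrees(np.arctan2(M[1,1],M[0,1])); t=0
    if yaw is not None: t=-((yaw-cur+90)%180-90)/360
    print('t %.2f pos'%s['t'],p0.round(4),'yaw',round(cur,2),'tilt',np.degrees(np.arccos(-M[2,0])).round(2),'open',round(s['opening'],4),'F',s['wrist_force'].round(1),'turn',round(t,4))
    for p in pts: print((M.T@(np.array(p)-p0)/.5).round(4))
E
python3 - <<'E'
from h import *
plan([(0.16,-.58,.28),(.19,-.52,.3),(.22,-.46,.3),(.25,-.40,.3),(.28,-.34,.3),(0.33,-.2,.3)],yaw=-94.83)
E
```

```text
t 1.50 pos [ 0.1485 -0.6072  0.2313] yaw -76.26 tilt 0.01 open 0.0856 F [ 0.4  0.4 -0.7] turn 0.0516
[-0.0973 -0.0473 -0.0353]
[-0.1374 -0.1496 -0.1221]
[-0.1374 -0.2519 -0.2089]
[-0.1374 -0.3542 -0.2957]
[-0.1374 -0.4565 -0.3825]
[-0.1374 -0.7048 -0.5461]
```

drive_tool --pt "-0.1 -0.047 -0.035 0 -1" --pt "-0.137 -0.15 -0.122 0 -1" --pt "-0.137 -0.25 -0.209 0 -1" --pt "-0.137 -0.354 -0.296 0 -1" --pt "-0.137 -0.456 -0.382 0 -1"

```text
t: 2.12
tool_pos: [0.2717, -0.3569, 0.3002]
ee_rot: [0.085, 0.702, 0.084, -0.702]
wrist_force: [0.7, 0.1, 0.7]
opening: 0.0856
```

```bash
python3 - <<'E'
from h import *
plan([(.30,-.28,.3),(.315,-.22,.3),(.33,-.16,.3),(.345,-.10,.3),(0.36,-.04,.3)],yaw=-94.83)
E
```

```text
t 2.12 pos [ 0.2717 -0.3569  0.3002] yaw -76.27 tilt 0.08 open 0.0856 F [0.7 0.1 0.7] turn 0.0516
[ 0.0003 -0.136  -0.0916]
[ 2.000e-04 -2.454e-01 -1.492e-01]
[ 1.000e-04 -3.549e-01 -2.068e-01]
[ 0.     -0.4643 -0.2644]
[-0.     -0.5738 -0.3221]
```

drive_tool --pt "0 -0.12 -0.07 0.01 -1" --pt "0 -0.23 -0.13 0.02 -1" --pt "0 -0.34 -0.19 0.03 -1" --pt "0 -0.45 -0.245 0.04 -1" --pt "0 -0.56 -0.3 0.051 -1"

```text
t: 2.75
tool_pos: [0.3494, -0.0542, 0.3002]
ee_rot: [-0.029, 0.707, -0.03, -0.706]
wrist_force: [1.5, -0.0, 0.0]
opening: 0.0851
```

```bash
python3 - <<'E'
from h import *
plan([(0.423,.21,.25)],yaw=-94.83)
E
```

```text
t 2.75 pos [ 0.3494 -0.0542  0.3002] yaw -94.77 tilt 0.1 open 0.0851 F [ 1.5 -0.   0. ] turn 0.0002
[ 0.1005 -0.5389 -0.1026]
```

drive_tool --pt "0 -0.12 -0.02 0 -1" --pt "0 -0.24 -0.045 0 -1" --pt "0.03 -0.36 -0.065 0 -1" --pt "0.06 -0.45 -0.085 0 -1" --pt "0.1 -0.52 -0.1 0 -1"

```text
t: 3.38
tool_pos: [0.4203, 0.2017, 0.2496]
ee_rot: [-0.028, 0.707, -0.027, -0.706]
wrist_force: [0.6, -0.8, 0.6]
opening: 0.0853
```

drive_tool --pt "0 0 0 0 -1" --pt "0 0 0 0 -1" --pt "0 0 0 0 -1" --pt "0 0 0 0 -1" --pt "0 0 0 0 -1"

```text
t: 4.0
tool_pos: [0.4197, 0.1985, 0.2501]
ee_rot: [-0.029, 0.707, -0.029, -0.706]
wrist_force: [-0.3, -0.3, 0.4]
opening: 0.0853
```

```bash
python3 - <<'E'
from h import *
plan([(0.423,.21,.25)],yaw=-94.83)
p=r.capture('wrist'); save(p,'w1'); import pickle; pickle.dump(p,open('w1.pkl','wb'))
print(p['xyz'],p['rotation'])
c,s=np.cos(-.0843),np.sin(-.0843);M=np.array([[c,s],[-s,c]])
print(proj(p,np.r_[np.array([-.048,0])@M+[.471,.2057],.083]))
print(proj(p,np.c_[np.array([[.065,.09],[.065,-.09],[-.065,-.09],[-.065,.09]])@M+[.471,.2057],[.05]*4]))
E
```

```text
t 4.00 pos [0.4197 0.1985 0.2501] yaw -94.68 tilt 0.04 open 0.0853 F [-0.3 -0.3  0.4] turn 0.0004
[ 0.0002 -0.0234 -0.0046]
[0.49698628 0.19207561 0.39278746] [-0.66912824  0.10495828 -0.11333807  0.72691515]
[[271.30011091 188.84415883]]
[[170.55962648  56.66078661]
 [372.06892187  57.0568416 ]
 [362.03732991 197.69687292]
 [183.08410195 197.44463341]]
```

View pics/w1.png

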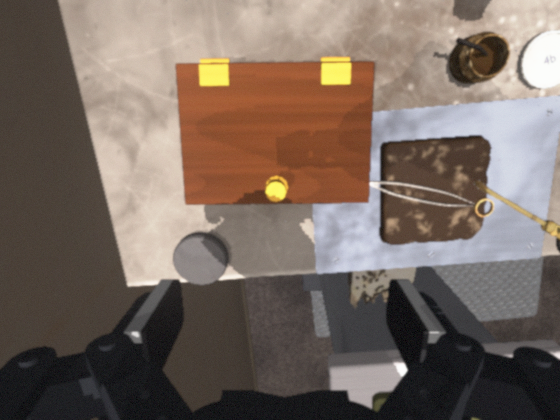

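```bash
cat > e.py <<'E'
from h import *; import pickle
from scipy.optimize import least_squares
p=pickle.load(open('w1.pkl','rb')); T,S=pickle.load(open('cams.pkl','rb'))
img=cv2.cvtColor(p['color'],cv2.COLOR_RGB2BGR)
cv2.imwrite('pics/w1z.png',cv2.resize(img[45:220,160:390],None,fx=3.4,fy=3.4,interpolation=cv2.INTER_CUBIC))
loc=np.array([[65,90],[65,-90],[-65,-90],[-65,90]])/1000
obs=np.array([[177,63],[375,63],[370,203.5],[184,204.5]])
for zt in [.05,.045,.04]:
  def f(v):
    c,s=np.cos(v[2]),np.sin(v[2]);M=np.array([[c,s],[-s,c]])
    k=np.r_[np.array([-.048,0])@M+v[:2],zt+.033]
    return np.r_[(proj(p,np.c_[loc@M+v[:2],[zt]*4])-obs).ravel(),(proj(p,k)-[276,189]).ravel()]
  o=least_squares(f,[.47,.2,-.08]); print(zt,o.x.round(4),o.fun.reshape(-1,2).round(1).tolist())
E
python3 e.py
```

```text
0.05 [ 0.4661  0.2019 -0.0812] [[-1.4, -0.5], [1.2, -0.8], [-3.9, -1.7], [3.9, -2.4], [0.2, 4.7]]
0.045 [ 0.4658  0.202  -0.0812] [[0.1, 0.5], [-0.3, 0.3], [-5.1, -2.7], [5.1, -3.4], [0.2, 3.8]]
0.04 [ 0.4654  0.2021 -0.0812] [[1.6, 1.5], [-1.8, 1.3], [-6.3, -3.6], [6.2, -4.4], [0.2, 2.8]]
```

View pics/w1z.png

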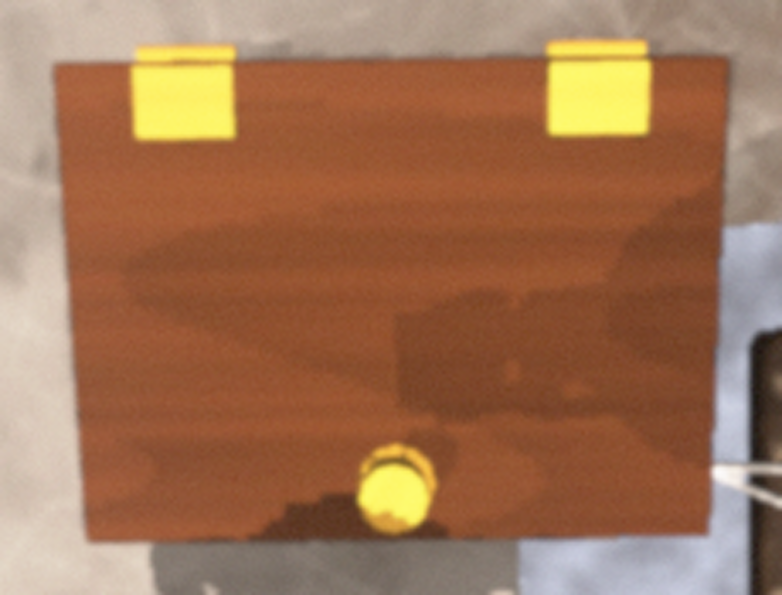

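```bash
python3 - <<'E'
from h import *
plan([(0.421,.2070,.20),(0.421,.2070,.12)],yaw=-94.83)
E
```

```text
t 4.05 pos [0.4197 0.1987 0.25  ] yaw -94.66 tilt 0.03 open 0.0854 F [-0.5  0.3 -0.3] turn 0.0005
[ 0.1    -0.0168 -0.0012]
[ 0.26   -0.0168 -0.0011]
```

drive_tool --pt "0.1 -0.017 -0.002 0 -1" --pt "0.2 -0.017 -0.002 0 -1" --pt "0.26 -0.017 -0.002 0 -1" --pt "0.26 -0.017 -0.002 0 -1" --pt "0.26 -0.017 -0.002 0 -1"

```text
t: 4.68
tool_pos: [0.4219, 0.2078, 0.1207]
ee_rot: [-0.029, 0.707, -0.028, -0.706]
wrist_force: [0.3, -0.3, 0.2]
opening: 0.0856
```

```bash
python3 - <<'E'
from h import *
plan([(0.421,.2070,.05)],yaw=-94.83)
p=r.capture('wrist'); save(p,'w2'); import pickle; pickle.dump(p,open('w2.pkl','wb'))
p=r.capture('scene'); save(p,'s2')
E
```

```text
t 4.67 pos [0.4219 0.2078 0.1207] yaw -94.63 tilt 0.09 open 0.0856 F [ 0.3 -0.3  0.2] turn 0.0006
[0.1414 0.0019 0.0018]
```

View pics/w2.png

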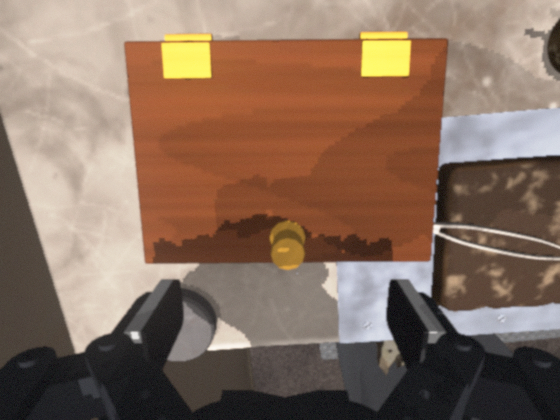

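View pics/s2.png

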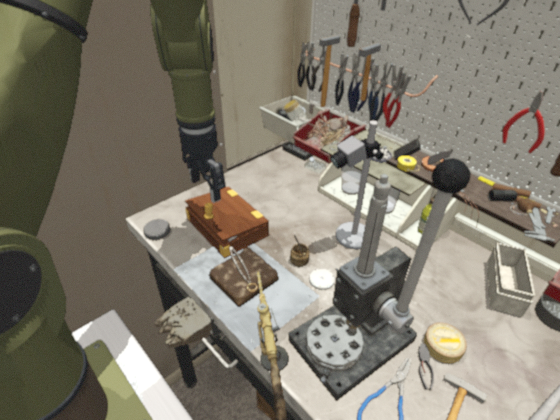

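```bash
python3 - <<'E'
from h import *
import pickle; p=pickle.load(open('w2.pkl','rb'))
print('tcp px',proj(p,[[.4219,.2078,.1207],[.4219,.2078,.1397]]))
print('knob top',onz(p,288,256,.083),'ring',onz(p,288,236,.055))
obs=[(127,42),(447,40),(430,262),(146,263)]
P=np.array([onz(p,*o,.05) for o in obs]); print(P.round(4)); print(np.linalg.norm(P-np.roll(P,1,0),axis=1).round(4))
E
```

```text
tcp px [[283.95471903 281.32289188]
 [283.90354473 304.29503805]]
knob top [0.41709723 0.20596896 0.083     ] ring [0.4181577  0.20560868 0.055     ]
[[0.5373 0.285  0.05  ]
 [0.5239 0.1097 0.05  ]
 [0.3901 0.1131 0.05  ]
 [0.4048 0.3014 0.05  ]]
[0.1336 0.1758 0.1339 0.1888]
```

drive_tool --pt "0.06 0.002 0.002 0 -1" --pt "0.12 0.002 0.002 0 -1" --pt "0.12 0.002 0.002 0 1" --pt "0.12 0.002 0.002 0 1" --pt "0.12 0.002 0.002 0 1"

```text
t: 5.4
tool_pos: [0.421, 0.2068, 0.0611]
ee_rot: [-0.029, 0.707, -0.028, -0.706]
wrist_force: [-0.4, -1.5, 1.6]
opening: 0.032
```

drive_tool --pt "0 0 0 0 1" --pt "0 0 0 0 1" --pt "0 0 0 0 1" --pt "0 0 0 0 1" --pt "0 0 0 0 1"

```text
t: 6.02
tool_pos: [0.4204, 0.2064, 0.0598]
ee_rot: [-0.029, 0.707, -0.029, -0.706]
wrist_force: [0.6, -1.7, 3.6]
opening: 0.0169
```

```bash
python3 - <<'E'
from h import *
plan([],yaw=-94.83)
p=r.capture('wrist'); save(p,'w3')
th=np.radians(np.arange(0,121,6)+17.2)
x=-.1183*(np.sin(th)-np.sin(th[0]))/.5; z=-.1183*(np.cos(th[0])-np.cos(th))/.5
for k in range(0,20,5):
    for j in range(1,6): print(k//5,(x[k+j]-x[k]).round(4),(z[k+j]-z[k]).round(4))
E
```

```text
t 6.03 pos [0.4204 0.2064 0.0598] yaw -94.63 tilt 0.03 open 0.0169 F [ 0.6 -1.7  3.6] turn 0.0006
0 -0.0232 -0.0086
0 -0.0455 -0.0195
0 -0.0664 -0.0327
0 -0.0859 -0.048
0 -0.1036 -0.0653
1 -0.0159 -0.019
1 -0.0296 -0.0396
1 -0.0412 -0.0615
1 -0.0504 -0.0845
1 -0.0571 -0.1083
2 -0.0042 -0.0244
2 -0.0059 -0.0491
2 -0.0049 -0.0739
2 -0.0014 -0.0984
2 0.0047 -0.1224
3 0.0086 -0.0232
3 0.0195 -0.0455
3 0.0327 -0.0664
3 0.048 -0.0859
3 0.0653 -0.1036
```

View pics/w3.png

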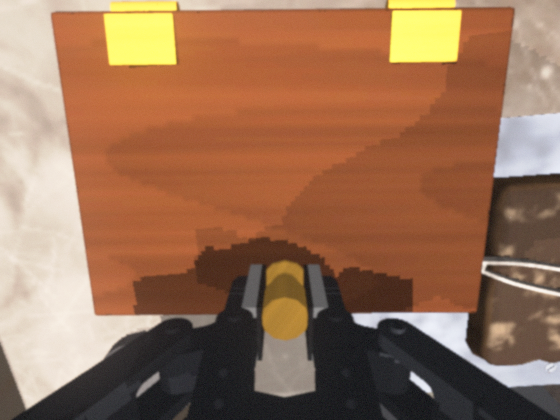

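The knob (285, 310) sits between the pads with its shaft at (285, 275); opening 17 mm means it is gripped. Now the arc.

drive_tool --pt "-0.023 0 -0.009 0 1" --pt "-0.0455 0 -0.0195 0 1" --pt "-0.066 0 -0.033 0 1" --pt "-0.086 0 -0.048 0 1" --pt "-0.104 0 -0.065 0 1"

```text
t: 6.7
tool_pos: [0.4445, 0.2046, 0.1097]
ee_rot: [0.026, -0.701, 0.028, 0.712]
wrist_force: [-12.0, 4.8, -5.4]
opening: 0.016
```

```bash
python3 - <<'E'
from h import *
plan([],yaw=-94.83)
p=r.capture('wrist'); save(p,'w4')
E
```

```text
t 6.70 pos [0.4445 0.2046 0.1097] yaw -94.34 tilt 0.86 open 0.016 F [-12.    4.8  -5.4] turn 0.0014
```

View pics/w4.png

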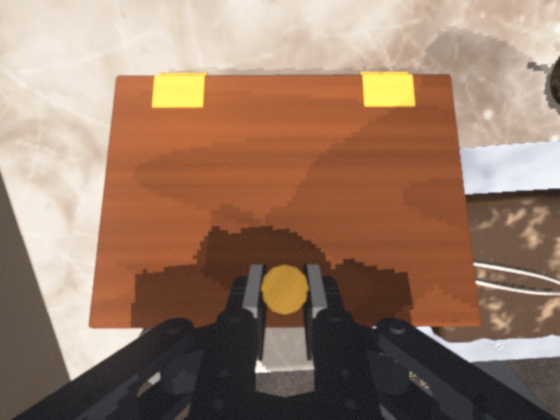

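drive_tool --pt "-0.016 0 -0.019 0 1" --pt "-0.0295 0 -0.0395 0 1" --pt "-0.041 0 -0.0615 0 1" --pt "-0.0505 0 -0.0845 0 1" --pt "-0.057 0 -0.108 0 1"

```text
t: 7.38
tool_pos: [0.4946, 0.201, 0.1408]
ee_rot: [0.025, -0.7, 0.028, 0.714]
wrist_force: [-19.2, 1.2, 30.9]
opening: 0.0161
```

drive_tool --pt "-0.004 0 -0.0245 0 1" --pt "-0.006 0 -0.049 0 1" --pt "-0.005 0 -0.074 0 1" --pt "-0.0015 0 -0.098 0 1" --pt "0.0045 0 -0.1225 0 1"

```text
t: 8.0
tool_pos: [0.5657, 0.196, 0.1383]
ee_rot: [0.028, -0.705, 0.028, 0.708]
wrist_force: [-3.4, 1.7, 7.1]
opening: 0.0155
```

```bash
python3 - <<'E'
from h import *
plan([],yaw=-94.83)
p=r.capture('scene'); save(p,'s5')
p=r.capture('wrist'); save(p,'w5')
E
```

```text
t 8.00 pos [0.5657 0.196  0.1383] yaw -94.52 tilt 0.2 open 0.0155 F [-3.4  1.7  7.1] turn 0.0009
```

View pics/s5.png

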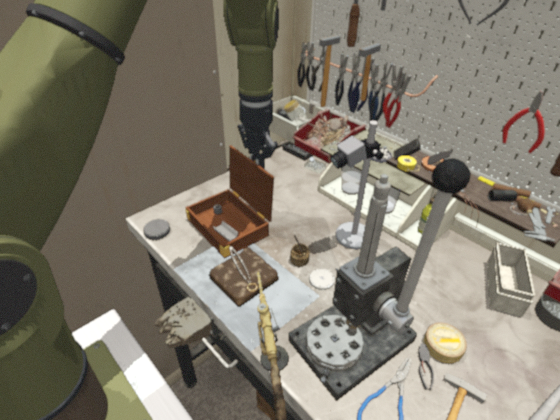

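View pics/w5.png

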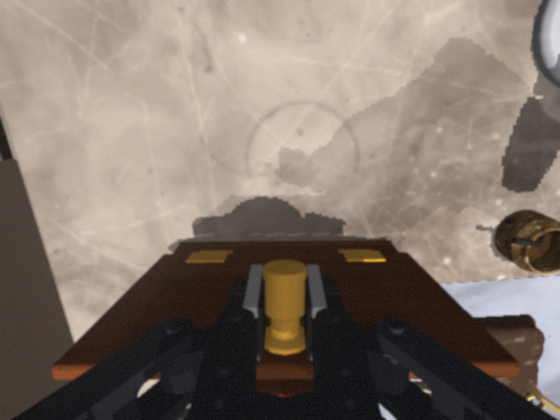

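drive_tool --pt "0.0085 0 -0.023 0 1" --pt "0.0195 0 -0.0455 0 1" --pt "0.0325 0 -0.066 0 1" --pt "0.048 0 -0.086 0 1" --pt "0.065 0 -0.1035 0 1"

```text
t: 8.72
tool_pos: [0.6195, 0.1922, 0.1069]
ee_rot: [-0.029, 0.707, -0.027, -0.706]
wrist_force: [1.8, -0.1, 10.4]
opening: 0.0157
```

drive_tool --pt "0 0 0 0 1" --pt "0 0 0 0 1" --pt "0 0 0 0 1" --pt "0 0 0 0 1" --pt "0 0 0 0 1"

```text
t: 9.35
tool_pos: [0.6202, 0.1921, 0.1064]
ee_rot: [-0.029, 0.707, -0.027, -0.706]
wrist_force: [2.4, 1.2, 6.7]
opening: 0.016
```

```bash
python3 - <<'E'
from h import *
import pickle
plan([],yaw=-94.83)
p=r.capture('scene'); save(p,'s6')
p=r.capture('wrist'); save(p,'w6')
T,S=pickle.load(open('cams.pkl','rb'))
b=cv2.imread('pics/s6.png'); cv2.imwrite('pics/s6z.png',cv2.resize(b[130:260,160:310],None,fx=4.5,fy=4.5,interpolation=cv2.INTER_CUBIC))
E
```

```text
t 9.35 pos [0.6202 0.1921 0.1064] yaw -94.55 tilt 0.21 open 0.016 F [2.4 1.2 6.7] turn 0.0008
```

View pics/s6z.png

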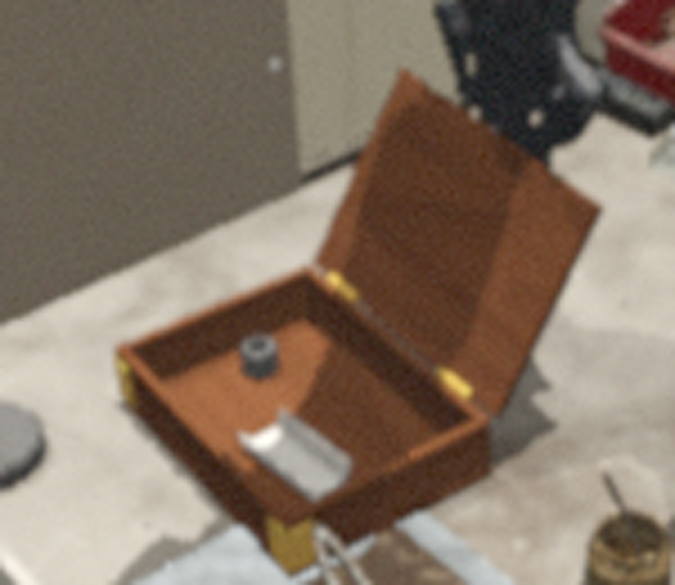

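View pics/w6.png

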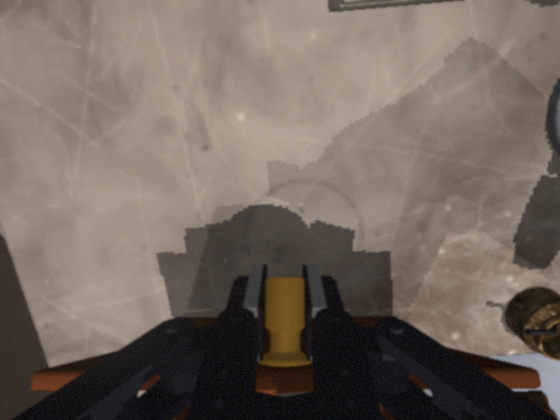

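```bash
python3 - <<'E'
from h import *
import pickle
T,S=pickle.load(open('cams.pkl','rb'))
for cx,cy,yaw in [(.471,.2057,-.0843),(.466,.202,-.083)]:
  c,s=np.cos(yaw),np.sin(yaw);M=np.array([[c,s],[-s,c]])
  for th in (112,116,120,124):
    t=np.radians(th); P=[]
    for y in (.09,-.09):
      a=-.13;b=.001
      x=.065+a*np.cos(t)+b*np.sin(t); z=.042-a*np.sin(t)+b*np.cos(t)
      P.append(np.r_[np.array([x,y])@M+[cx,cy],z])
    # rim hinge ends for reference
    H=[np.r_[np.array([.065,y])@M+[cx,cy],.042] for y in (.09,-.09)]
    print(th,proj(S,P).round(1).tolist(),proj(S,H).round(1).tolist())
f=lambda a:((np.array(a)+.5)/4.5-.5+[160,130]).round(1)
print(f([405,72]),f([598,210]),f([315,270]),f([490,418]))
E
```

```text
112 [[242.1, 142.8], [285.8, 174.1]] [[228.9, 187.4], [268.7, 222.3]]
116 [[244.9, 143.1], [288.5, 174.3]] [[228.9, 187.4], [268.7, 222.3]]
120 [[247.5, 143.7], [291.2, 174.7]] [[228.9, 187.4], [268.7, 222.3]]
124 [[250.0, 144.4], [293.6, 175.3]] [[228.9, 187.4], [268.7, 222.3]]
112 [[241.4, 144.0], [285.3, 175.6]] [[228.2, 188.7], [268.2, 223.9]]
116 [[244.2, 144.3], [288.1, 175.7]] [[228.2, 188.7], [268.2, 223.9]]
120 [[246.8, 144.8], [290.7, 176.1]] [[228.2, 188.7], [268.2, 223.9]]
124 [[249.3, 145.6], [293.2, 176.7]] [[228.2, 188.7], [268.2, 223.9]]
[249.6 145.6] [292.5 176.3] [229.6 189.6] [268.5 222.5]
```

drive_tool --pt "0 0 0 0 0" --pt "0 0 0 0 -0.3" --pt "0 0 0 0 -0.3" --pt "0 0 -0.004 0 -0.3" --pt "0 0 -0.01 0 -0.3"

```text
t: 10.07
tool_pos: [0.6229, 0.1897, 0.1049]
ee_rot: [0.028, -0.706, 0.029, 0.707]
wrist_force: [-0.2, -0.1, -0.1]
opening: 0.0555
```

```bash
python3 - <<'E'
from h import *
plan([],yaw=-94.83)
p=r.capture('wrist'); save(p,'w7')
E
```

```text
t 10.07 pos [0.6229 0.1897 0.1049] yaw -94.61 tilt 0.15 open 0.0555 F [-0.2 -0.1 -0.1] turn 0.0006
```

View pics/w7.png

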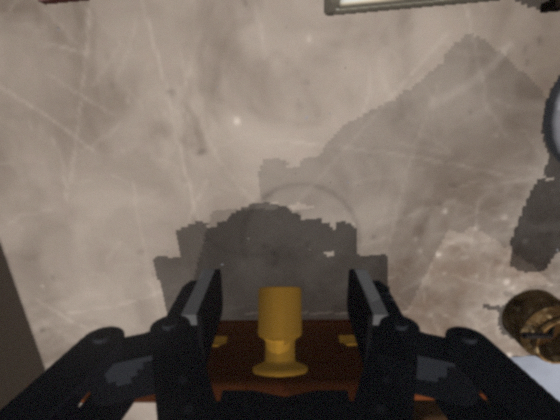

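drive_tool --pt "-0.06 0 -0.015 0 -0.3" --pt "-0.16 0 -0.02 0 -0.3" --pt "-0.28 0 -0.02 0 -0.3" --pt "-0.32 0 0.05 0 -0.3" --pt "-0.32 0 0.15 0 -0.3"

```text
t: 10.75
tool_pos: [0.55, 0.1965, 0.2673]
ee_rot: [-0.03, 0.708, -0.028, -0.705]
wrist_force: [-0.5, 0.7, 0.5]
opening: 0.0556
```

drive_tool --pt "0 0 0.1 0 -0.3" --pt "0 0 0.19 0 -0.3" --pt "0 0 0.24 0 -0.3" --pt "0 0 0.24 0 -0.3" --pt "0 0 0.24 0 -0.3"

```text
t: 11.38
tool_pos: [0.4306, 0.2057, 0.2656]
ee_rot: [-0.029, 0.707, -0.029, -0.706]
wrist_force: [-0.6, 0.1, 0.7]
opening: 0.0557
```

```bash
python3 - <<'E'
from h import *; import pickle
plan([],yaw=-94.83)
p=r.capture('wrist'); save(p,'w8'); pickle.dump(p,open('w8.pkl','wb'))
for o in ('channel','cap'): 
  for d in r.silhouettes(p,o)[:2]:
    print(o,d['score'],d['rect'])
p=r.capture('scene'); save(p,'s8')
b=cv2.imread('pics/s8.png'); cv2.imwrite('pics/s8z.png',cv2.resize(b[130:260,160:310],None,fx=4.5,fy=4.5,interpolation=cv2.INTER_CUBIC))
E
```

```text
t 11.38 pos [0.4306 0.2057 0.2656] yaw -94.66 tilt 0.05 open 0.0557 F [-0.6  0.1  0.7] turn 0.0005
channel 0.87 [278.7, 141.0, 330.5, 172.7]
cap 0.72 [221.5, 126.5, 241.0, 143.5]
cap 0.23 [157.9, 0.0, 404.0, 74.6]
```

View pics/w8.png

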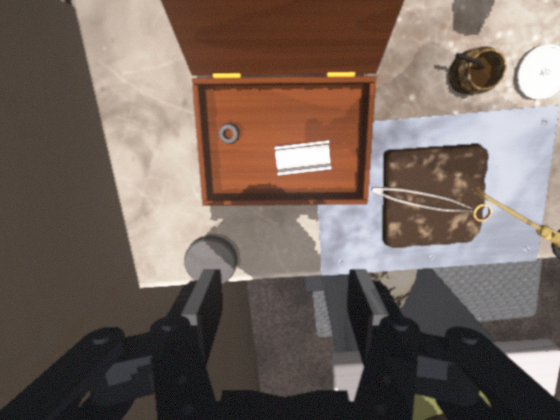

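View pics/s8z.png

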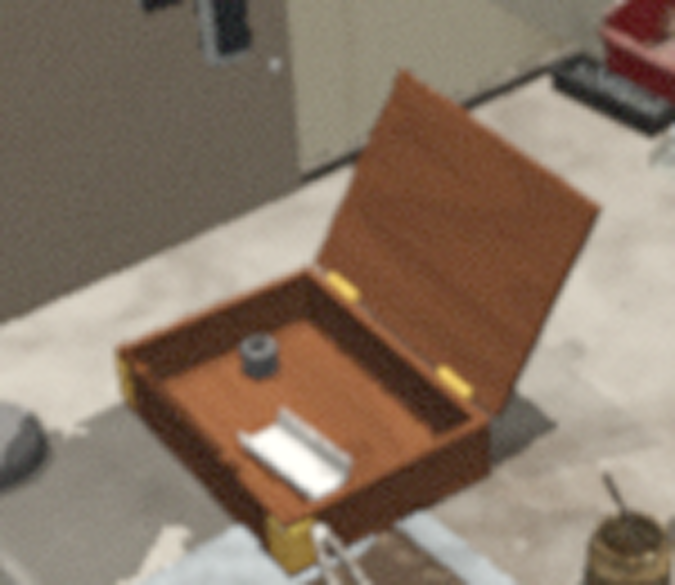

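```bash
python3 - <<'E'
from h import *; import pickle
T,S=pickle.load(open('cams.pkl','rb'))
p=pickle.load(open('w8.pkl','rb'))
img=cv2.cvtColor(p['color'],cv2.COLOR_RGB2BGR)
cv2.imwrite('pics/w8z.png',cv2.resize(img[60:220,180:400],None,fx=3.6,fy=3.6,interpolation=cv2.INTER_CUBIC))
P=np.array([onz(p,*o,.018) for o in [(275,145),(329,141),(331,170),(278,174)]]);print(P.round(4),P.mean(0))
print('cap',onz(p,229,132,.024))
rim=np.array([onz(p,*o,.042) for o in [(193,79),(376,76),(369,204),(203,206)]]);print(rim.round(4),rim.mean(0))
f=lambda a:((np.array(a)+.5)/4.5-.5+[160,130])
Q=np.array([onz(S,*f(o),.018) for o in [(238,432),(284,409),(352,461),(318,497)]]);print('scene',Q.round(4),Q.mean(0))
print(r.read_state()['q'].round(3))
E
```

```text
[[0.4636 0.2128 0.018 ]
 [0.4631 0.1538 0.018 ]
 [0.431  0.1529 0.018 ]
 [0.4313 0.2124 0.018 ]] [0.44724682 0.18298455 0.018     ]
cap [0.48195315 0.26021267 0.024     ]
[[0.536  0.2857 0.042 ]
 [0.5241 0.1084 0.042 ]
 [0.3952 0.1164 0.042 ]
 [0.4078 0.2956 0.042 ]] [0.46576215 0.20152049 0.042     ]
scene [[0.4346 0.215  0.018 ]
 [0.4649 0.2138 0.018 ]
 [0.4666 0.1544 0.018 ]
 [0.436  0.1443 0.018 ]] [0.45052421 0.18188662 0.018     ]
[-0.31   0.462 -0.347  1.949  0.22   0.767 -2.435]
```

View pics/w8z.png

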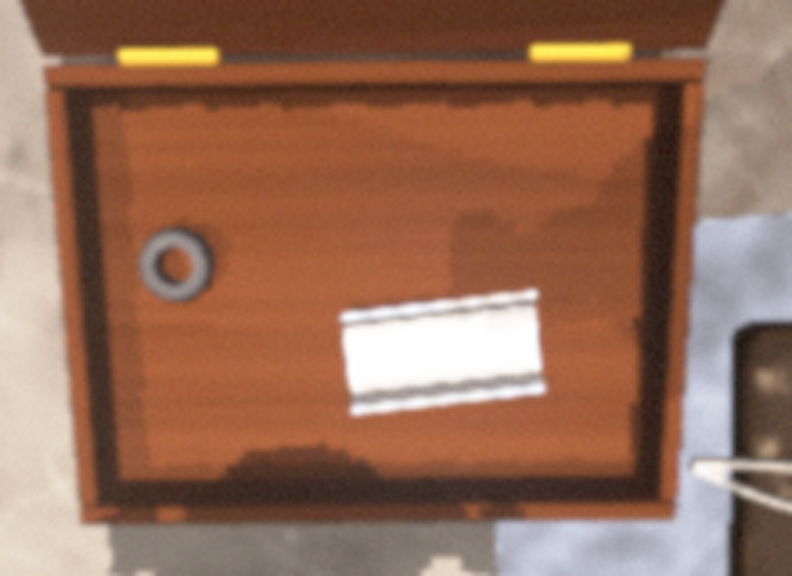

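```bash
python3 - <<'E'
from h import *
plan([(.45,.191,.2)],yaw=-0.0)
E
```

```text
t 11.57 pos [0.4305 0.2056 0.2653] yaw -94.69 tilt 0.01 open 0.0556 F [-0.1  1.7  0.7] turn 0.237
[ 0.1306  0.0258 -0.0413]
```

drive_tool --pt "0.02 0.005 -0.01 -0.028 -0.12" --pt "0.04 0.01 -0.02 -0.056 -0.12" --pt "0.06 0.015 -0.03 -0.084 -0.12" --pt "0.08 0.02 -0.04 -0.112 -0.12" --pt "0.1 0.026 -0.041 -0.14 -0.12"

```text
t: 12.2
tool_pos: [0.45, 0.1909, 0.215]
ee_rot: [0.276, 0.651, 0.277, -0.651]
wrist_force: [0.2, 0.6, 0.3]
opening: 0.0477
```

```bash
python3 - <<'E'
from h import *
plan([(.45,.191,.14)],yaw=-0.0)
print(r.read_state()['q'].round(2))
E
```

```text
t 12.20 pos [0.45   0.1909 0.215 ] yaw -43.97 tilt 0.03 open 0.0477 F [0.2 0.6 0.3] turn -0.1221
[ 1.499e-01 -2.000e-04 -1.000e-04]
[-0.14  0.58 -0.56  1.97  0.47  0.71 -1.75]
```

drive_tool --pt "0.02 0 0 -0.028 -0.12" --pt "0.04 0 0 -0.056 -0.12" --pt "0.08 0 0 -0.084 -0.12" --pt "0.12 0 0 -0.112 -0.12" --pt "0.15 0 0 -0.123 -0.12"

```text
t: 12.82
tool_pos: [0.4495, 0.1908, 0.1394]
ee_rot: [0.501, 0.499, 0.501, -0.499]
wrist_force: [0.7, -0.6, 0.3]
opening: 0.0477
```

```bash
python3 - <<'E'
from h import *; import pickle
plan([(.45,.191,.006)],yaw=-0.0)
p=r.capture('wrist'); save(p,'w9'); pickle.dump(p,open('w9.pkl','wb'))
print(proj(p,[.45,.191,.18]),r.read_state()['q'].round(2))
E
```

```text
t 12.82 pos [0.4495 0.1908 0.1394] yaw 0.16 tilt 0.04 open 0.0477 F [ 0.7 -0.6  0.3] turn 0.0004
[ 0.2667  0.0012 -0.0005]
[[287.64221544 339.22836485]] [-0.09  0.74 -0.66  2.04  0.78  0.63 -1.29]
```

View pics/w9.png

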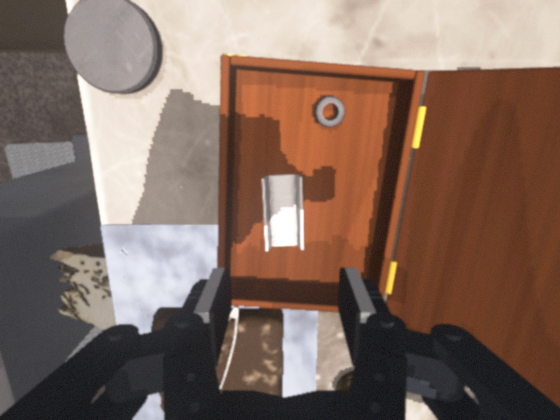

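```bash
python3 - <<'E'
from h import *; import pickle
p=pickle.load(open('w9.pkl','rb'))
print('rim inner L',onz(p,231,210,.042),onz(p,233,298,.042),'outer -y rim',onz(p,300,310,.042))
for o in [(262,180),(302,175),(304,249),(266,250)]: print(onz(p,*o,.018).round(4))
print('cap',onz(p,330,110,.024))
E
```

```text
rim inner L [0.41056093 0.19489755 0.042     ] [0.40893344 0.12361716 0.042     ] outer -y rim [0.46097319 0.11308599 0.042     ]
[0.4314 0.2115 0.018 ]
[0.4619 0.2155 0.018 ]
[0.4646 0.1545 0.018 ]
[0.4337 0.1536 0.018 ]
cap [0.48046374 0.26295279 0.024     ]
```

drive_tool --pt "0.08 0.002 -0.002 0 0.02" --pt "0.15 0.002 -0.002 0 0.02" --pt "0.19 0.002 -0.002 0 0.02" --pt "0.2 0.002 -0.002 0 0.02" --pt "0.2 0.002 -0.002 0 0.02"

```text
t: 13.5
tool_pos: [0.4505, 0.1923, 0.0407]
ee_rot: [0.5, 0.5, 0.5, -0.5]
wrist_force: [0.0, -0.5, -0.2]
opening: 0.0418
```

```bash
python3 - <<'E'
from h import *; import pickle
plan([(.4505,.1915,.006)],yaw=-0.0)
p=r.capture('wrist'); save(p,'w10')
E
```

```text
t 13.50 pos [0.4505 0.1923 0.0407] yaw 0.02 tilt 0.03 open 0.0418 F [ 0.  -0.5 -0.2] turn 0.0001
[ 0.0695 -0.      0.0016]
```

View pics/w10.png

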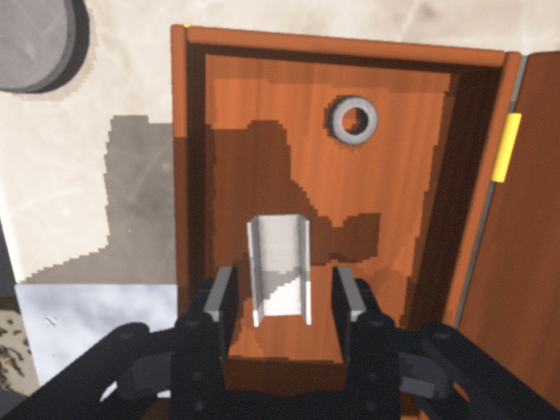

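drive_tool --pt "0.02 0 0.001 0 0.02" --pt "0.035 0 0.001 0 0.02" --pt "0.045 0 0.001 0 0.02" --pt "0.05 0 0.001 0 0.02" --pt "0.055 0 0.001 0 0.02"

```text
t: 14.18
tool_pos: [0.45, 0.1917, 0.0129]
ee_rot: [0.5, 0.5, 0.5, -0.5]
wrist_force: [0.1, 0.4, 0.6]
opening: 0.0419
```

drive_tool --pt "0.007 0 0 0 0.02" --pt "0.014 0 0 0 0.02" --pt "0.014 0 0 0 1" --pt "0.014 0 0 0 1" --pt "0.014 0 0 0 1"

```text
t: 14.8
tool_pos: [0.4499, 0.1916, 0.0061]
ee_rot: [0.5, 0.5, 0.5, -0.5]
wrist_force: [-0.6, 0.5, 0.7]
opening: 0.0277
```

```bash
python3 - <<'E'
from h import *; import pickle
plan([],yaw=-0.0)
p=r.capture('wrist'); save(p,'w11')
E
```

```text
t 14.80 pos [0.4499 0.1916 0.0061] yaw 0.06 tilt 0.01 open 0.0277 F [-0.6  0.5  0.7] turn 0.0002
```

View pics/w11.png

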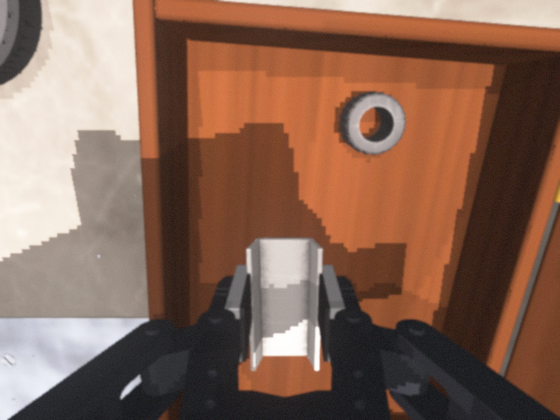

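drive_tool --pt "0 0 0 0 1" --pt "0 0 0 0 1" --pt "-0.03 0 0 0 1" --pt "-0.08 0 0 0 1" --pt "-0.14 0 0 0 1"

```text
t: 15.48
tool_pos: [0.4499, 0.1913, 0.0764]
ee_rot: [0.5, 0.499, 0.5, -0.5]
wrist_force: [0.3, 1.3, -0.7]
opening: 0.0278
```

drive_tool --pt "-0.03 0 0.02 0 1" --pt "-0.03 0 0.05 0 1" --pt "-0.03 0 0.08 0 1" --pt "-0.03 0 0.085 0 1" --pt "-0.03 0 0.085 0 1"

```text
t: 16.1
tool_pos: [0.4499, 0.1491, 0.0906]
ee_rot: [0.5, 0.5, 0.5, -0.5]
wrist_force: [1.0, 0.4, 0.1]
opening: 0.028
```

```bash
python3 - <<'E'
from h import *; import pickle
plan([(.45,.149,.052)],yaw=-0.0)
p=r.capture('wrist'); save(p,'w12')
p=r.capture('scene'); save(p,'s12')
b=cv2.imread('pics/s12.png'); cv2.imwrite('pics/s12z.png',cv2.resize(b[130:260,160:310],None,fx=4.5,fy=4.5,interpolation=cv2.INTER_CUBIC))
E
```

```text
t 16.10 pos [0.4499 0.1491 0.0906] yaw 0.05 tilt 0.05 open 0.028 F [1.  0.4 0.1] turn 0.0001
[0.0771 0.0003 0.0002]
```

View pics/w12.png

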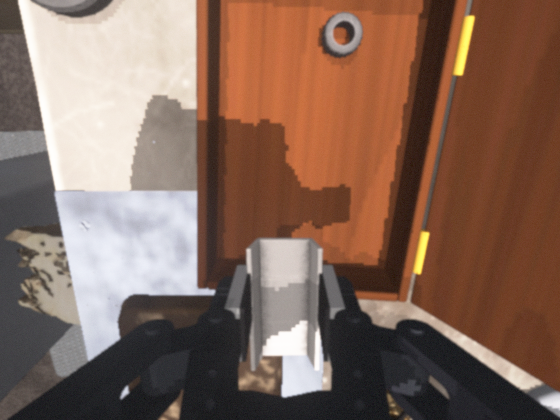

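View pics/s12z.png

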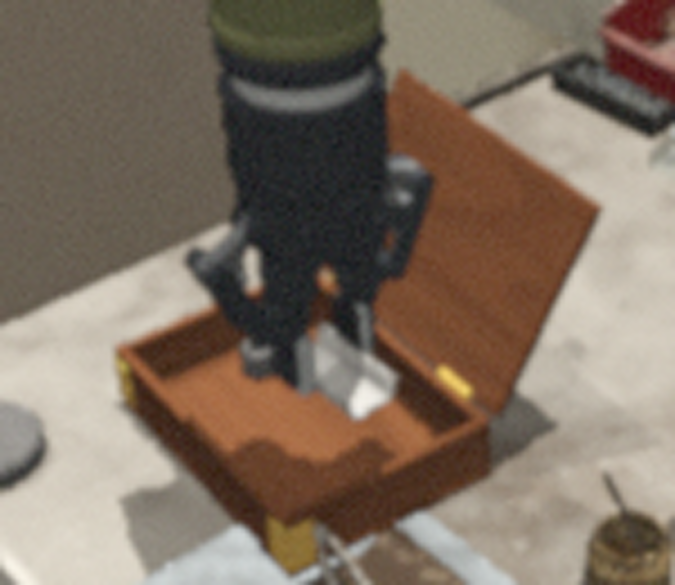

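drive_tool --pt "0.04 0 0 0 1" --pt "0.075 0 0 0 1" --pt "0.09 0 0 0 1" --pt "0.098 0 0 0 1" --pt "0.102 0 0 0 1"

```text
t: 16.82
tool_pos: [0.4501, 0.15, 0.0406]
ee_rot: [0.5, 0.5, 0.501, -0.499]
wrist_force: [-1.8, 1.0, 9.6]
opening: 0.0276
```

drive_tool --pt "0.003 0 0 0 1" --pt "0.006 0 0 0 1" --pt "0.009 0 0 0 1" --pt "0.012 0 0 0 1" --pt "0.015 0 0 0 1"

```text
t: 17.45
tool_pos: [0.4505, 0.1518, 0.0345]
ee_rot: [0.5, 0.501, 0.501, -0.497]
wrist_force: [-3.0, 3.1, 17.2]
opening: 0.028
```

```bash
python3 - <<'E'
from h import *; import pickle
plan([(.45,.149,.030)],yaw=-0.0)
p=r.capture('wrist'); save(p,'w13')
p=r.capture('scene'); save(p,'s13')
b=cv2.imread('pics/s13.png'); cv2.imwrite('pics/s13z.png',cv2.resize(b[130:260,160:310],None,fx=4.5,fy=4.5,interpolation=cv2.INTER_CUBIC))
E
```

```text
t 17.45 pos [0.4505 0.1518 0.0345] yaw 0.17 tilt 0.3 open 0.028 F [-3.   3.1 17.2] turn 0.0005
[ 0.009  -0.001   0.0056]
```

View pics/s13z.png

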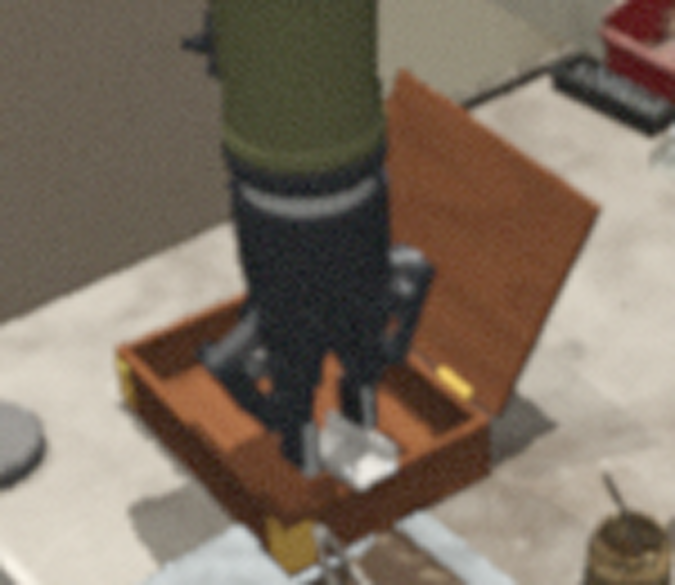

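View pics/w13.png

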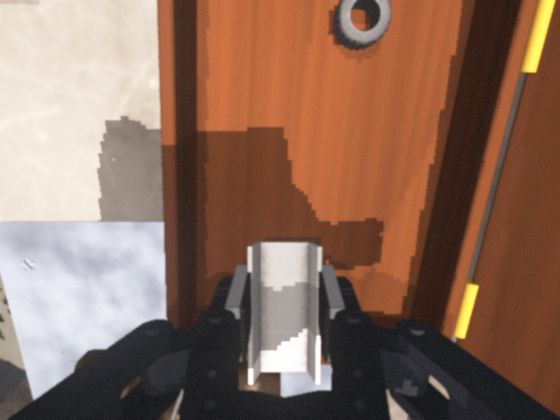

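drive_tool --pt "0.003 0 0 0 1" --pt "0.006 0 0 0 1" --pt "0.009 0 0 0 1" --pt "0.012 0 0 0 1" --pt "0.012 0 0 0 1"

```text
t: 18.18
tool_pos: [0.4506, 0.1527, 0.0285]
ee_rot: [0.5, 0.501, 0.502, -0.497]
wrist_force: [-2.4, 4.3, 15.2]
opening: 0.0279
```

drive_tool --pt "-0.02 0 0 0 1" --pt "-0.08 0 0 0 1" --pt "-0.16 0 0 0 1" --pt "-0.2 0 0 0 1" --pt "-0.2 0 0 0 1"

```text
t: 18.8
tool_pos: [0.4511, 0.1494, 0.1279]
ee_rot: [0.501, 0.501, 0.5, -0.499]
wrist_force: [0.2, 0.5, -0.6]
opening: 0.0281
```

```bash
python3 - <<'E'
from h import *; import pickle
plan([(.45,.149,.030)],yaw=-0.0)
p=r.capture('wrist'); save(p,'w14'); pickle.dump(p,open('w14.pkl','wb'))
p=r.capture('scene'); save(p,'s14'); print(r.read_state()['q'].round(2))
b=cv2.imread('pics/s14.png'); cv2.imwrite('pics/s14z.png',cv2.resize(b[130:260,160:310],None,fx=4.5,fy=4.5,interpolation=cv2.INTER_CUBIC))
E
```

```text
t 18.80 pos [0.4511 0.1494 0.1279] yaw 0.02 tilt 0.21 open 0.0281 F [ 0.2  0.5 -0.6] turn 0.0
[ 0.1958 -0.0029  0.0012]
[-0.03  0.75 -0.63  2.1   0.83  0.57 -1.27]
```

View pics/s14z.png

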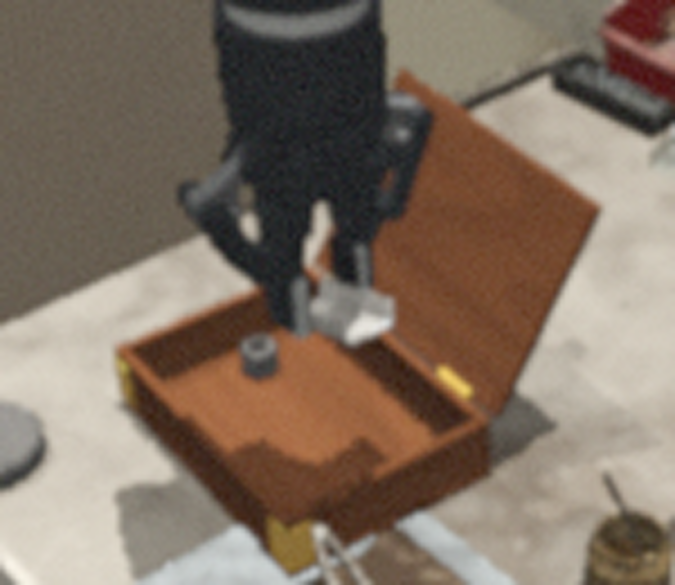

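View pics/w14.png

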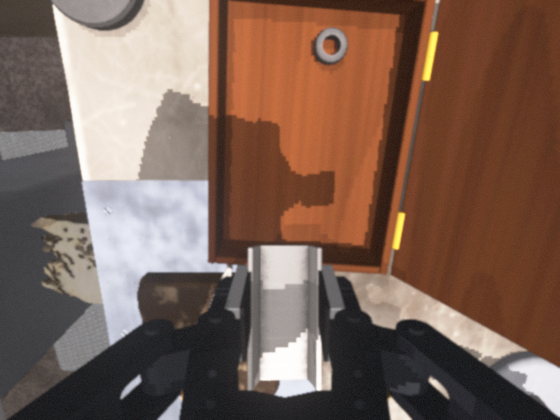

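```bash
python3 - <<'E'
import cv2
for n in ('w12','w14'):
    b=cv2.imread(f'pics/{n}.png'); cv2.imwrite(f'pics/{n}z.png',cv2.resize(b[225:405,220:350],None,fx=3.2,fy=3.2,interpolation=cv2.INTER_CUBIC))
a=cv2.hconcat([cv2.imread('pics/w12z.png'),cv2.imread('pics/w14z.png')]); cv2.imwrite('pics/cmp.png',a[:,:800]); print(a.shape)
E
```

```text
(576, 832, 3)
```

View pics/cmp.png

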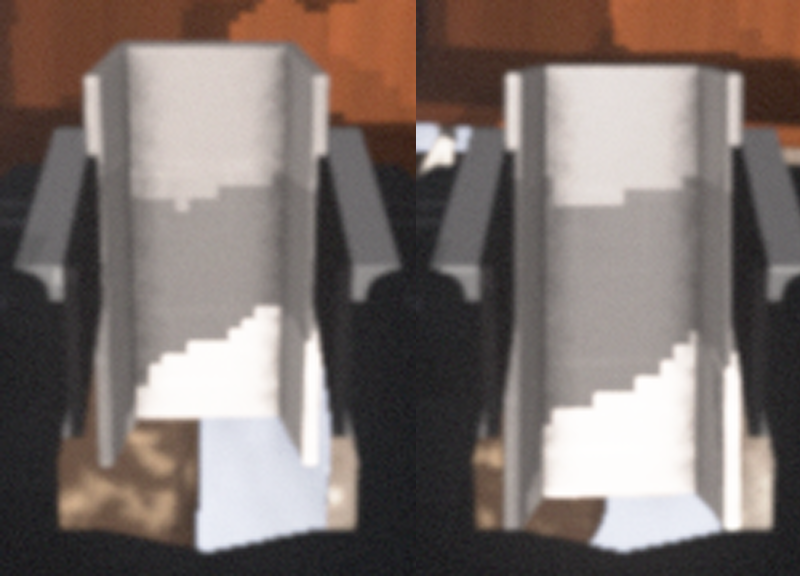

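```bash
cat > tilt.py <<'E'
from h import *; import pickle
from scipy.optimize import least_squares
p=pickle.load(open('w14.pkl','rb'))
tp=np.array([.4511,.1494,.1279])
v=lambda a:(np.array(a)+.5)/3.2-.5+225
# points near floor, near walltop, far floor, far walltop
def mod(y0,z0,f,t):
    L=np.array([[.03,t],[.03,.012],[-.03,t],[-.03,.012]])
    c,s=np.cos(f),np.sin(f)  # f>0 raises -y end
    yy=c*L[:,0]+s*L[:,1]; zz=-s*L[:,0]+c*L[:,1]
    return proj(p,np.c_[np.full(4,tp[0]),tp[1]+y0+yy,tp[2]+z0+zz])[:,1]
A=v([43,74,417,465]);B=v([66,72,497,528])
for t in (.002,.004):
    o=least_squares(lambda q:np.r_[mod(q[0],q[1],q[2],t)-A,mod(q[3],q[4],q[5],t)-B],[-.008,0,0,-.008,0,.3])
    print(t,o.x.round(4),np.degrees(o.x[[2,5]]),o.fun.round(1))
E
python3 tilt.py
```

```text
0.002 [-0.0074  0.0009 -0.0083 -0.0134  0.0026  0.3443] [-0.47723199 19.72891667] [ 0.1 -0.1 -0.2  0.1  0.3 -0.3 -0.3  0.3]
0.004 [-0.0014  0.0093 -0.1071 -0.0121  0.004   0.2842] [-6.13549176 16.28118724] [-0.3  0.3  0.4 -0.4 -0.1  0.1  0.1 -0.1]
```

```bash
python3 - <<'E'
from h import *
plan([(.451,.149,.2),(.47,.11,.2),(.49,.06,.2),(.50,.03,.2)])
E
```

```text
t 18.90 pos [0.45   0.1487 0.1262] yaw 0.04 tilt 0.03 open 0.0283 F [-1.2 -0.2 -1.2] turn 0
[-0.1476  0.002  -0.0005]
[-0.1476  0.0399  0.0775]
[-0.1475  0.0798  0.1775]
[-0.1475  0.0998  0.2376]
```

drive_tool --pt "-0.06 0 0 -0.02 1" --pt "-0.14 0 0 -0.04 1" --pt "-0.148 0 0.01 -0.06 1" --pt "-0.148 0.02 0.04 -0.08 1" --pt "-0.148 0.04 0.08 -0.1 1"

```text
t: 19.52
tool_pos: [0.4699, 0.1089, 0.1995]
ee_rot: [0.631, 0.319, 0.631, -0.319]
wrist_force: [-1.2, 0.9, -0.6]
opening: 0.0281
```

```bash
python3 - <<'E'
from h import *
plan([(.506,.017,.1997)],yaw=73.6)
E
```

```text
t 19.52 pos [0.4699 0.1089 0.1995] yaw 36.37 tilt 0.09 open 0.0281 F [-1.2  0.9 -0.6] turn -0.1034
[-0.0005 -0.0508  0.1907]
```

drive_tool --pt "0 -0.01 0.04 -0.02 1" --pt "0 -0.02 0.08 -0.045 1" --pt "0 -0.03 0.12 -0.07 1" --pt "0 -0.04 0.16 -0.09 1" --pt "0 -0.051 0.19 -0.103 1"

```text
t: 20.15
tool_pos: [0.5051, 0.0162, 0.1988]
ee_rot: [0.699, 0.103, 0.7, -0.103]
wrist_force: [0.5, 0.2, -0.6]
opening: 0.0281
```

drive_tool --pt "0 0 0 0 1" --pt "0 0 0 0 1" --pt "0 0 0 0 1" --pt "0 0 0 0 1" --pt "0 0 0 0 1"

```text
t: 20.78
tool_pos: [0.5054, 0.0177, 0.2006]
ee_rot: [0.7, 0.103, 0.699, -0.104]
wrist_force: [0.3, -0.5, -1.4]
opening: 0.0281
```

```bash
python3 - <<'E'
from h import *; import pickle
plan([(.506,.017,.1997)],yaw=73.6)
for n in ('wrist','scene','top'):
    p=r.capture(n); save(p,n[0]+'15'); pickle.dump(p,open(n[0]+'15.pkl','wb'))
    b=cv2.imread(f'pics/{n[0]}15.png')
    if n=='scene': cv2.imwrite('pics/s15z.png',cv2.resize(b[100:260,270:400],None,fx=3.7,fy=3.7,interpolation=cv2.INTER_CUBIC))
    if n=='top': cv2.imwrite('pics/t15z.png',cv2.resize(b[80:220,230:370],None,fx=4,fy=4,interpolation=cv2.INTER_CUBIC))
E
```

```text
t 20.77 pos [0.5054 0.0177 0.2006] yaw 73.16 tilt 0.02 open 0.0281 F [ 0.3 -0.5 -1.4] turn -0.0012
[ 0.0019 -0.0009  0.0015]
```

View pics/s15z.png

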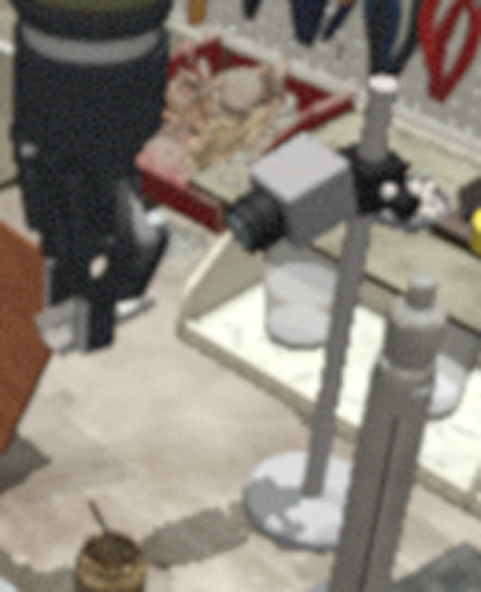

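View pics/t15z.png

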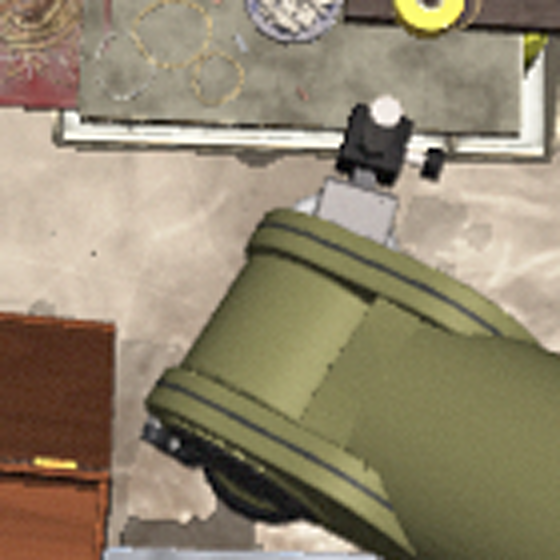

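View pics/w15.png

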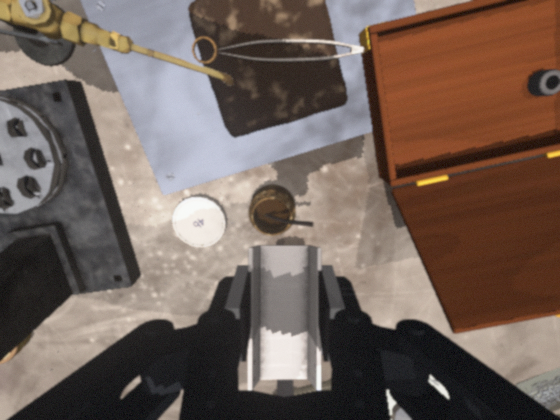

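```bash
python3 - <<'E'
from h import *; import pickle
S=pickle.load(open('s15.pkl','rb'))
z=lambda P:((proj(S,P)-[270,100]+.5)*3.7-.5).round(0).tolist()
print('tcp',z([.5054,.0177,.2006]),'vp',z([.517,.0137,.208]),'lens',z([.598,-.0105,.2387]),'coltop',z([.6788,-.0332,.312]))
ax=np.array([.9004,-.269,.342])
for d in (0,.03,.06,.09,.12): print(d,z(np.array([.598,-.0105,.2387])-d*ax))
m=np.array([.517,.0137,.208])
for s in (.03,-.03): print('chan end',z(m+s*ax))
print(r.silhouettes(S,'channel')[0]['rect'])
s=r.silhouettes(S,'camera_head')[0]; print(s['rect'],s['score'])
E
```

```text
tcp [[77.0, 335.0]] vp [[98.0, 319.0]] lens [[236.0, 235.0]] coltop [[380.0, 83.0]]
0 [[236.0, 235.0]]
0.03 [[191.0, 263.0]]
0.06 [[145.0, 291.0]]
0.09 [[98.0, 319.0]]
0.12 [[51.0, 348.0]]
chan end [[145.0, 291.0]]
chan end [[51.0, 347.0]]
[214.3, 203.7, 221.8, 216.3]
[330.1, 138.9, 385.3, 170.6] 0.97
```

```bash
python3 - <<'E'
import cv2
b=cv2.imread('pics/s15.png'); cv2.imwrite('pics/s15y.png',cv2.resize(b[165:205,270:325],None,fx=14,fy=14,interpolation=cv2.INTER_CUBIC))
E
```

```text
(no output)
```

View pics/s15y.png

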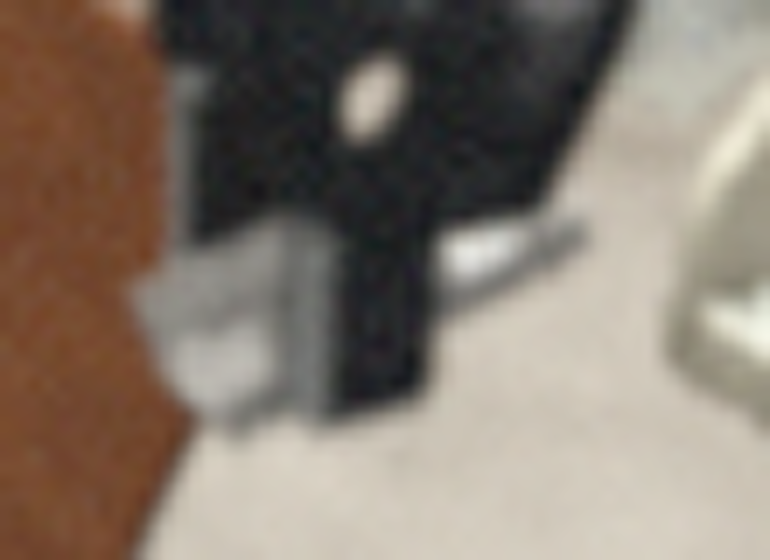

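```bash
cat > ov.py <<'E'
from h import *; import pickle,sys
S=pickle.load(open('s15.pkl','rb'))
img=cv2.imread('pics/s15.png')
def box(tcp,yaw,phi,off,up):
    zd=np.array([np.cos(yaw),np.sin(yaw),0]); yd=np.array([-np.sin(yaw),np.cos(yaw),0]); k=np.array([0,0,1.])
    a=np.cos(phi)*zd+np.sin(phi)*k; n=-np.sin(phi)*zd+np.cos(phi)*k
    m=np.array(tcp)+off*zd+up*k
    return m,a,[m+sx*.0155*yd+sy*.03*a+sz*.006*n for sx in(-1,1) for sy in(-1,1) for sz in(-1,1)]
outs=[]
for phi in (10,20,30):
    m,a,P=box([.5054,.0177,.2006],np.radians(-16.84),np.radians(phi),.0114,.0083)
    z=((proj(S,P)-[270,165]+.5)*10-.5)
    b=cv2.resize(img[165:205,270:325],None,fx=10,fy=10,interpolation=cv2.INTER_CUBIC)[:, :400]
    for i in range(8):
        for j in range(i):
            if bin(i^j).count('1')==1: cv2.line(b,tuple(int(t) for t in z[i]),tuple(int(t) for t in z[j]),(0,0,255) ,1)
    outs.append(b)
cv2.imwrite('pics/ov.png',cv2.resize(cv2.hconcat(outs),None,fx=.66,fy=.66))
E
python3 ov.py
```

```text
(no output)
```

View pics/ov.png

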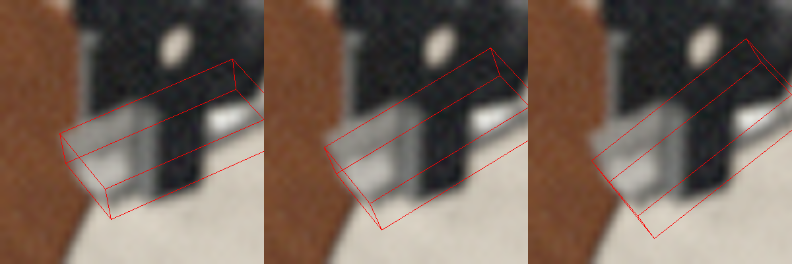

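```bash
cat > tilt2.py <<'E'
from h import *; import pickle
p=pickle.load(open('w14.pkl','rb'))
tp=np.array([.4511,.1494,.1279])
C=crot(p)
print('view dir',-C[:,2], 'cam rel', np.array(p['xyz'])-tp)
def dep(P): return -((np.array(P)-np.array(p['xyz']))@C)[2]
for f in (-5,0,10,12,14,16,18,20,22):
    t=np.radians(f)
    d=[dep(tp+[0,-.011+np.cos(t)*s,.006-np.sin(t)*s]) for s in(.03,-.03)]
    print(f,'width near/far ratio',round(d[1]/d[0],4))
print('obs w12 floor',153/145,'top',243/223,' w14 floor',147/152,'top',238/237)
E
python3 tilt2.py
python3 - <<'E'
import cv2
a=cv2.imread('pics/w15.png'); cv2.imwrite('pics/w15z.png',cv2.resize(a[230:410,225:345],None,fx=3.3*1.0,fy=3.3,interpolation=cv2.INTER_CUBIC))
E
```

```text
view dir [ 0.00181339 -0.30416101 -0.95261891] cam rel [-0.00088499  0.07774348  0.14278379]
-5 width near/far ratio 1.159
0 width near/far ratio 1.1232
10 width near/far ratio 1.0525
12 width near/far ratio 1.0387
14 width near/far ratio 1.025
16 width near/far ratio 1.0114
18 width near/far ratio 0.9981
20 width near/far ratio 0.9849
22 width near/far ratio 0.9719
obs w12 floor 1.0551724137931036 top 1.0896860986547086  w14 floor 0.9671052631578947 top 1.0042194092827004
```

View pics/w15z.png

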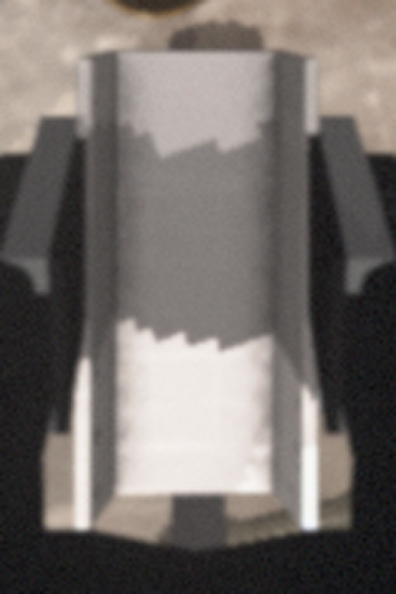

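```bash
cat > tilt3.py <<'E'
from h import *; import pickle
from scipy.optimize import least_squares
p=pickle.load(open('w14.pkl','rb')); tp=np.array([.4511,.1494,.1279])
C0=crot(p)
cv=lambda a:(np.array(a,float)+.5)/3.2-.5+[220,225]
A=cv([[130,43],[283,43],[135,417],[280,417],[85,74],[328,74],[97,465],[320,465]])
B=cv([[132,66],[279,66],[129,497],[281,497],[89,72],[327,72],[89,528],[326,528]])
def mod(x0,y0,z0,f,t,wi,d,k):
    L=np.array([[-wi,.03,t],[wi,.03,t],[-wi,-.03,t],[wi,-.03,t],[-.0155,.03,.012],[.0155,.03,.012],[-.0155,-.03,.012],[.0155,-.03,.012]])
    c,s=np.cos(f),np.sin(f)
    P=np.c_[L[:,0]+x0,y0+c*L[:,1]+s*L[:,2],z0-s*L[:,1]+c*L[:,2]]+tp
    C=C0@R.from_euler('x',d).as_matrix()
    q=(P-np.array(p['xyz']))@C; x=q[:,0]/-q[:,2]; y=q[:,1]/q[:,2]
    r2=x*x+y*y; m=1+k*r2
    return np.c_[p['fx']*x*m+p['cx'],p['fy']*y*m+p['cy']]
def run(freeD,freeK,lev):
    def f(v):
        d=v[8] if freeD else 0; k=v[9] if freeK else 0
        f0=0 if lev else v[10]
        e=np.r_[(mod(v[11],v[0],v[1],f0,v[6],v[7],d,k)-A).ravel(),(mod(v[12],v[2],v[3],v[4],v[6],v[7],d,k)-B).ravel()]
        return np.r_[e,v[8]*20,v[9]*3]
    o=least_squares(f,[-.008,0,-.01,0,.3,0,.003,.011,0,0,0,0,0]); v=o.x
    print(freeD,freeK,lev,'phi',np.degrees(v[4]).round(1),'f0',np.degrees(v[10]).round(1),'w12 yz',v[:2].round(4),'w14 yz',v[2:4].round(4),'t',v[6].round(4),'wi',v[7].round(4),'d',np.degrees(v[8]).round(1),'k',v[9].round(3),'rms',np.sqrt((o.fun**2).mean()).round(2))
for a in [(0,0,1),(1,0,1),(0,1,1),(1,1,1),(0,0,0)]: run(*a)
E
python3 tilt3.py
```

```text
0 0 1 phi 18.8 f0 0.3 w12 yz [-0.0079  0.0001] w14 yz [-0.013   0.0033] t 0.0021 wi 0.0105 d -0.0 k -0.0 rms 0.47
1 0 1 phi 18.6 f0 0.3 w12 yz [-0.0073 -0.0008] w14 yz [-0.0122  0.0027] t 0.002 wi 0.0105 d 0.3 k -0.0 rms 0.47
0 1 1 phi 18.6 f0 -11.2 w12 yz [-0.0081 -0.0004] w14 yz [-0.0131  0.0028] t 0.0022 wi 0.0105 d 0.0 k 0.015 rms 0.47
1 1 1 phi 18.6 f0 0.9 w12 yz [-0.0075 -0.0008] w14 yz [-0.0123  0.0026] t 0.0021 wi 0.0105 d 0.3 k 0.004 rms 0.47
0 0 0 phi 19.0 f0 0.4 w12 yz [-0.0082 -0.0003] w14 yz [-0.013   0.0032] t 0.002 wi 0.0105 d -0.0 k -0.0 rms 0.47
```

```bash
cat > cam2.py <<'E'
from h import *; import pickle
from scipy.optimize import least_squares
T,S=pickle.load(open('cams.pkl','rb'))
exec(open('ov.py').read().split('outs=[]')[0].split('img=')[0].replace("S=pickle","S2=pickle"))
src=open('ov.py').read(); exec(src[src.index('def box'):src.index('outs=')])
m,a,P=box([.5054,.0177,.2006],np.radians(-16.84),np.radians(18.7),.0111,.009)
z14=lambda q:(np.array(q)+.5)/14-.5+[270,165]
Q=proj(S,P)
print('chan pred in 14x', ((Q-[270,165]+.5)*14-.5).round(0).tolist())
z1=lambda a:(np.array(a)+.5)/5-.5+[165,180]
z2=lambda a:(np.array(a)+.5)/5-.5+[280,95]
z3=lambda a:(np.array(a)+.5)/3.7-.5+[280,110]
z4=lambda a:(np.array(a)+.5)/5-.5+[140,175]
# bias from the case at the pose found by gripping the knob
loc=np.array([[65,90],[65,-90],[-65,-90],[-65,90]])/1000
yaw=-.083;c,s=np.cos(yaw),np.sin(yaw)
Pc=np.c_[loc@np.array([[c,s],[-s,c]])+[.468,.2024],np.full(4,.05)]
tp=z1([[111,55],[462,88],[442,341],[77,304]]); sp=z4([[445,62],[640,230],[414,325],[230,130]])
bT=(proj(T,Pc)-tp); bS=(proj(S,Pc)-sp); print('bias top',bT.round(1).tolist(),'scene',bS.round(1).tolist())
bT=bT.mean(0)
for bS in (bS.mean(0),np.array([0,2.3]),np.zeros(2)):
  def g(v):
    x,y,z,yaw,L,cx,cy=v
    Rm=R.from_euler('ZY',[yaw,-np.deg2rad(20)]).as_matrix(); o_=np.array([x,y,z]); c=lambda a:o_+Rm@np.array(a)
    tf=[c([L,.02,.02]),c([L,-.02,.02]),c([.064,-.02,.02]),c([.064,.02,.02])]
    return np.r_[(proj(T,tf)-bT-z2([[133,243],[206,268],[246,175],[163,147]])).ravel(),
      (proj(S,tf)-bS-z3([[215,133],[260,163],[312,138],[265,97]])).ravel(),
      (proj(S,c([0,0,0]))-bS-z3([[205,187]])).ravel(),
      (proj(T,[cx,cy,.312])-bT-z2([[233,65]])).ravel(),(proj(S,[cx,cy,.312])-bS-z3([[345,47]])).ravel(),
      (proj(T,[cx,cy,0])-bT-z2([[165,250]])).ravel()]
  o=least_squares(g,[.6,0,.24,-.29,.025,.68,-.03])
  Rm=R.from_euler('ZY',[o.x[3],-np.deg2rad(20)]).as_matrix()
  print('bS',bS.round(1),o.x.round(4),np.rad2deg(o.x[3]).round(1),'vp',(o.x[:3]-.09*Rm[:,0]).round(4)); print(o.fun.reshape(-1,2).round(1).tolist())
print('mid',m)
E
python3 cam2.py
```

```text
chan pred in 14x [[246.0, 482.0], [223.0, 425.0], [605.0, 272.0], [587.0, 213.0], [149.0, 364.0], [126.0, 306.0], [500.0, 160.0], [481.0, 102.0]]
bias top [[1.0, -1.0], [1.3, 0.3], [-0.6, 0.6], [1.0, 0.2]] scene [[-0.1, -1.1], [1.1, 0.4], [-0.4, 4.5], [-1.2, 3.5]]
bS [-0.2  1.8] [ 0.5982 -0.0114  0.2349 -0.293   0.0252  0.6778 -0.0348] -16.8 vp [0.5172 0.013  0.2042]
[[-0.9, -1.5], [2.7, -0.5], [0.8, 0.2], [-1.0, -0.3], [-0.8, -0.5], [-2.0, 0.7], [0.1, -2.3], [1.3, -0.1], [-1.2, 2.9], [0.4, 0.1], [-0.0, -1.6], [0.2, 0.5]]
bS [0.  2.3] [ 0.5986 -0.0116  0.2337 -0.2926  0.0252  0.6777 -0.0351] -16.8 vp [0.5176 0.0128 0.203 ]
[[-0.8, -1.5], [2.8, -0.5], [0.8, 0.2], [-0.9, -0.3], [-0.8, -0.5], [-2.0, 0.7], [0.1, -2.3], [1.3, -0.1], [-1.2, 2.9], [0.6, 0.2], [-0.1, -2.0], [0.3, 0.5]]
bS [0. 0.] [ 0.5973 -0.0114  0.2394 -0.292   0.0253  0.6786 -0.0342] -16.7 vp [0.5163 0.013  0.2086]
[[-0.7, -1.6], [2.9, -0.6], [1.0, -0.0], [-0.8, -0.5], [-1.0, -0.5], [-2.1, 0.7], [-0.0, -2.3], [1.1, -0.1], [-1.4, 3.1], [0.2, -0.3], [-0.2, 0.0], [-0.0, 0.2]]
mid [0.516024   0.01448433 0.2096    ]
```

```bash
cat > ov2.py <<'E'
from h import *; import pickle
S=pickle.load(open('s15.pkl','rb'))
src=open('ov.py').read(); exec(src[src.index('def box'):src.index('outs=')])
outs=[]
for f,tcp,yaw,phi,off,up in [('s12',[.4499,.1491,.0906],-90,0,.008,.006),('s14',[.4505,.149,.127],-90,18.7,.0111,.009),('s15',[.5054,.0177,.2006],-16.84,18.7,.0111,.009)]:
    m,a,P=box(tcp,np.radians(yaw),np.radians(phi),off,up); Q=proj(S,P)
    img=cv2.imread(f'pics/{f}.png'); c=Q.mean(0).astype(int); o=c-[20,24]
    b=cv2.resize(img[o[1]:o[1]+44,o[0]:o[0]+40],None,fx=13,fy=13,interpolation=cv2.INTER_CUBIC)
    b2=b.copy(); z=(Q-o+.5)*13
    for i in range(8):
        for j in range(i):
            if bin(i^j).count('1')==1: cv2.line(b2,tuple(int(t) for t in z[i]),tuple(int(t) for t in z[j]),(0,0,255) if (i&1 or j&1) else (255,0,0),1)
    outs.append(cv2.vconcat([b,b2]))
cv2.imwrite('pics/ov2.png',cv2.resize(cv2.hconcat(outs),None,fx=.5,fy=.5,interpolation=cv2.INTER_AREA))
E
python3 ov2.py
```

```text
(no output)
```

View pics/ov2.png

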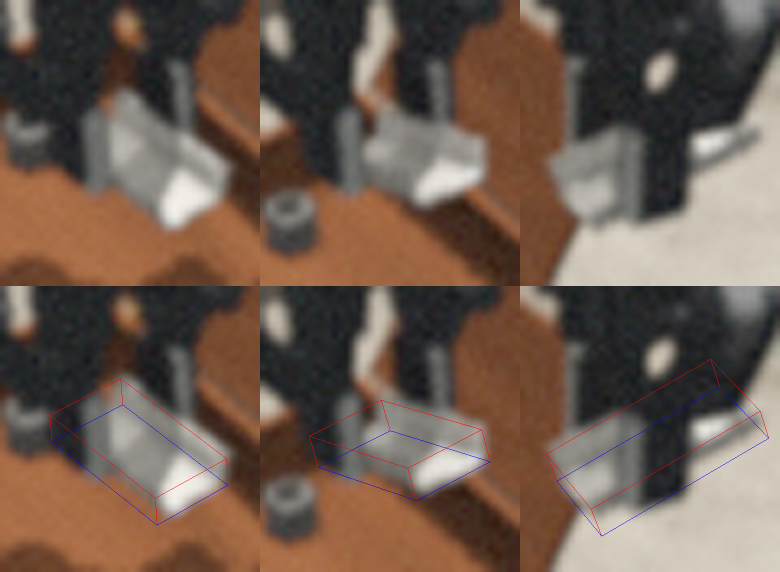

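drive_tool --pt "0.003 0 0.001 0 1" --pt "0.006 0 0.002 0 1" --pt "0.006 0 0.002 0 1" --pt "0.006 0 0.002 0 1" --pt "0.006 0 0.002 0 1"

```text
t: 21.65
tool_pos: [0.5064, 0.0171, 0.1976]
ee_rot: [0.7, 0.104, 0.699, -0.104]
wrist_force: [0.2, 0.4, -0.8]
opening: 0.0276
```

drive_tool --pt "0 0 0 0 1" --pt "0 0 0 0 1" --pt "0 0 0 0 1" --pt "0 0 0 0 1" --pt "0 0 0 0 1"

```text
t: 22.28
tool_pos: [0.5064, 0.0171, 0.1975]
ee_rot: [0.699, 0.104, 0.699, -0.104]
wrist_force: [-0.6, 0.3, -1.3]
opening: 0.028
```

```bash
python3 - <<'E'
from h import *
plan([]); print(np.abs(r.read_state()['qvel']).max())
p=r.capture('scene'); save(p,'s16')
b=cv2.imread('pics/s16.png'); cv2.imwrite('pics/s16z.png',cv2.resize(b[100:260,170:400],None,fx=3.4,fy=3.4,interpolation=cv2.INTER_CUBIC))
E
```

```text
t 22.27 pos [0.5064 0.0171 0.1975] yaw 73.14 tilt 0.01 open 0.028 F [-0.6  0.3 -1.3] turn 0
0.0010263894379232397
```

View pics/s16z.png

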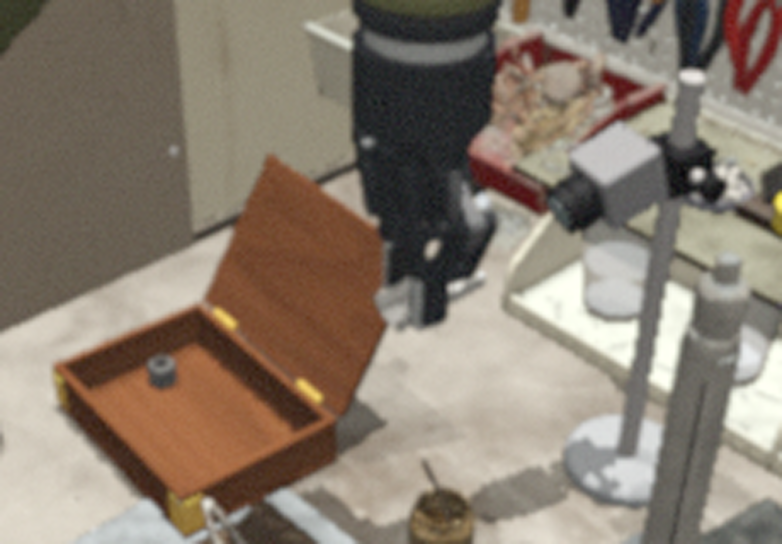

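```bash
python3 -c "
from plant import r
print(r.job_done()); s=r.read_state(); print(s['t'],s['tool_pos'],s['opening'])"
```

```text
the job is handed in; nothing more can be done
None
the job is handed in; nothing more can be done
```

I handed the job in at about t = 22.3 s of the 64 s allowed, with the channel held still in front of the camera. No verdict was reported.

What I did:
1. **Lid:** I gripped the knob, swung the lid back and let go.
2. **Channel:** I lifted it out of the case by its width. The tool can only point straight down, so I pressed the channel's end onto the case rim to tilt it in the grip. I then carried it to the point in front of the lens.

Last checks:

| Check | Estimate | Allowed |
|---|---|---|
| Lid angle (scene picture) | about 122°, unchanged after release | 120° ± 12° |
| Channel tilt | about 18.7° from the wrist camera | 20° ± 10° |
| Heading to lens axis | within about 1° | within 10° |
| Channel middle to view point | about 3–5 mm | within 15 mm |
| Arm motion | about 0.001 rad/s, force on the tool near zero | channel still |

- **Tilt:** the scene camera read it lower, at about 12–16.5°, but its view was coarse and partly hidden by a finger.
- **Height:** the cameras disagree by 2–3 px, so the height of the view point is only known to between 203 and 209 mm. I set the channel's middle at about 206.5 mm.
- **Other objects:** the cap, jar and inspection camera showed no visible change in the last picture. I did not check the round block again at the end, but nothing went near it.

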